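# Find where a drip-stand hanger bar balances and set its hanging eye there

### The arm

A 7-joint arm with a two-finger parallel gripper is mounted at the origin on a cart in front of the work surface, level with it; the furniture and walls round the work are solid. World frame = base frame: x ahead of the robot, y to its left, z up, the work surface at z = 0. Lengths are in mm, angles in rad, forces in N, time in s.
With the tool pointing down it reaches from about 400 to 875 mm from the base axis. Payload 4.4 kg.
Tool frame: the origin (TCP) lies at the very end of the fingers, on their centre line; the grasp point (between the pads) lies 19 mm behind it; z points along the fingers, y is the direction in which the jaws open and shut (so a half turn about z gives the same grasp; the last joint's range is limited). The gripper opens to 85 mm and grips with 20 to 120 N. Pads are 22 mm wide; open, the fingers measure 114 mm over their backs; the gripper's body (76 mm by 85 mm) begins 54 mm behind the grasp point. The pads swing forward as they close: fully open they stand 13 mm farther back than shut.
Start: joints at [-1.191, 0.628, 0.038, 1.517, -0.027, 0.996, -0.02], TCP at [280.246, 586.498, 231.313] pointing down, gripper open.
Joint ranges: [-3.06, 3.06], [-0.37, 2.12], [-1.25, 1.32], [0.18, 2.47], [-1.1, 4.24], [0.23, 1.98], [-2.94, 2.94]. Speed limits (rad/s): [2.57, 2.57, 3.14, 3.14, 3.14, 3.14, 3.14].

### API

Orientations are given as a unit quaternion [x, y, z, w].
In Python, from station import sense, cams, ticket gives the robot as it stands.
- The arm moves only by the tool carry_out, never from a script. Its argument "commands" is a list of rows, each a list of 5 numbers: the opening, from 0 (shut) to 1 (fully open), then the shift along the tool's x, y, z in mm, then the turn about the tool's z in degrees. A call has 1 to 12 rows; each row shifts and turns the commanded pose from where the row before left it, along the tool's axes as they then stand; what a row does not reach is not made up. A row lasts 1/12 s, in which the tool goes at most 41.7 mm and 7.16 degrees, less where a joint would pass 70% of its speed; a pose out of reach is approached as far as the arm can. A call with a gripper value outside its range is refused whole. The fingers move at their own pace and stop on an object; "grip_force" is the grip in N (left out, the last holds). Time passes only in rows, so rows that do not move let the fingers close. It gives the time, the measured TCP pose, the force and the opening at its end, in the units of the state.
- sense(): the state, without advancing time (a new reading comes with each control period).
- cams.get_image(name): name is "scene" or "top" or "wrist"; returns (picture, depth): 400x640x3 uint8, red, green, blue; 400x640 float32, mm along the optical axis (not along the pixel's ray), 0 where there is no reading.
- cams.camera_model(name): a dict with "camera_matrix" (3x3 intrinsics, pixels), "T" (4x4, takes a point from camera to world coordinates). Camera axes: x right, y up, looking along -z (the intrinsics and any distortion apply to the point x, -y, -z); pixel columns grow to the right and rows downward; lengths in mm; the calibration is good to about 2 mm. A picture is of the moment at which its call begins: read the wrist's pose just before it. camera_model takes no time and is no camera call; for the wrist camera it gives the pose at the moment of the call.
- ticket.hand_in(): hands the job in, once; it reports no verdict.
The state is a dict: "clock": time; "joint_positions": joint angles; "qvel": joint speeds; "joint_efforts": joint torques, N m; "eef_pos": TCP position; "tool_rot": TCP orientation; "contact_force": force on the tool from outside, world axes, zero at the start; "torque": the same for the moment, N m; "finger_gap": finger opening in mm.
Only numpy, scipy, OpenCV 4.12 (cv2) and the standard library are available. Lean on these libraries where they do the work, as an engineer would, in place of code of your own. Each camera call takes 0.05 s, during which the arm holds its last target.

### The job

This hanger bar must later hang level from the drip stand by its eye, so find its balance point. Without lifting it off, slide the bar lengthwise over the knife edge until it stays level by itself, clear of both shoulders, and slide the eye along the bar until it stands right above the knife edge. Leave the bar balanced like that; do not press it hard on the edge, and leave the two bottles behind it standing.

Things in the scene. Friction and masses are not known exactly. Their poses are not given: they have to be found in the camera images.
- balance_stand: balancing stand, fixed to the bench: grey base 124 x 110 mm, 16 mm high, round post, cross arm. Origin under its centre, x across the bar, y along it; turned by up to 0.3 rad. On the cross arm, 58 to 66 mm either side of the blade, is a padded shoulder, its top 5.2 mm below the knife edge, with two 6 mm guide pins up to 12 mm above the edge that hold the bar sideways with 1.6 mm play each side
- knife_edge: steel blade of the stand; origin in the middle of its top edge, 125 mm above the bench. The edge runs along its x (26 mm wide); y is along the bar, z up. Its top is honed to a flat 3 mm wide and chips under more than 20 N. 46 mm either side of it a black-tipped damping plunger stands in a steel barrel, its tip just below the bar; it yields to 0.2 N and calms the rocking bar within some 1.5 s
- hanger_bar: loose aluminium bar 20 mm wide, 10 mm high, 360 mm long plus a 4 mm black cap on each end; origin mid-length at the middle of its underside, y along it (towards the pack), z its upper side. It lies on the knife edge between the guide pins, starts tipped about 0.08 rad onto the pack-side shoulder, is level when z is vertical, and slides on the edge against 2 to 5 N of friction. In all 0.5 to 0.7 kg
- power_pack: grey box clamped round the +y end of the bar, 52 x 50 mm, from 34 mm below to 16 mm above the bar's underside, 125 to 175 mm from the bar's middle; origin at the level of the bar's underside. Its weight is not known: it puts the balance point 5 to 45 mm from the bar's middle towards the pack. Within 3 mm of balance the bar stays level; more than 4 mm off it tips onto a shoulder
- pack_end (a point): centre of the outer face (23 mm wide, 13 mm high) of the end cap at the pack end of the bar, 184 mm from its middle; the bar's +y points outwards here. Nothing stands beyond the pack end, so the bar can be pushed here
- hook_end (a point): centre of the outer face (23 mm wide, 13 mm high) of the end cap at the other end, 184 mm from the bar's middle; the bar's -y points outwards here. 153 to 177 mm from its middle a steel block, 30 mm wide, is clamped round the bar, with two bottle hooks that hang 57 mm down; free space beyond
- eye (a point): hanging eye on top of the bar: steel ring 26 mm across, 8 mm thick along the bar, on a 10 mm stem and a foot 14 mm long. It slides in the bar's slot from 105 mm on the hook side to 85 mm on the pack side of the bar's middle against 0.8 N, stays where left, weighs 10 g, starts on the hook side. The point is on its axis, 14.5 mm above the bar's top (half-way up); the ring ends 29 mm above it
- infusion_bottle: white infusion bottle, 63 mm across, 169 mm high, stands behind the bar on the right; origin in the centre of its underside; leave it standing
- brown_bottle: brown glass bottle, 48 mm across, 105 mm high, stands behind the stand; origin in the centre of its underside; leave it standing

How it is judged:
By the outcome, as a careful person would: the job done as asked, in the order asked, and still so for the second after the job is handed in, with the robot touching nothing.
It also fails if it takes over 67 s, if anything falls off the work surface, if the arm or the gripper's body presses on something with over 40 N, if the wrist force passes 120 N, or if a joint passes its speed limit or range.

## Working session

There is one attempt and no reset: what is moved stays moved. The work goes in short steps, Python scripts to look and compute and a tool call to move; the robot and the scene stay as the last step left them, time stands still between calls to the robot, and variables do not carry over. Pictures are saved under pics/ and viewed, and the job is handed in when it is done.

Besides the shell and the picture viewer there is one more tool, called after "Emit:" as a command line: name --pt "numbers of a row" for each row, then --argument value for the rest. carry_out: Moves the arm, as the interface text tells. Its arguments: {"type":"object","properties":{"commands":{"type":"array","items":{"type":"array","items":{"type":"number"}}},"grip_force":{"type":"number"}},"required":["commands"]}

```bash
ls; mkdir -p pics; python3 - <<'E'
from station import sense,cams,ticket
import cv2,numpy as np
s=sense();print({k:np.round(v,3).tolist() for k,v in s.items()})
for n in ['scene','top','wrist']:
    im,d=cams.get_image(n);m=cams.camera_model(n)
    cv2.imwrite(f'pics/{n}0.png',im[:,:,::-1]);np.save(f'{n}0.npy',d)
    print(n,np.round(m['camera_matrix'],1).tolist(),np.round(m['T'],3).tolist(),[k for k in m])
E
```

```text
pics
{'clock': 0.0, 'joint_positions': [-1.191, 0.629, 0.038, 1.518, -0.027, 0.996, -0.02], 'qvel': [-0.0, -0.002, -0.001, 0.0, -0.0, 0.002, -0.001], 'joint_efforts': [0.001, -56.341, 1.226, -19.346, 0.011, 0.01, -0.0], 'eef_pos': [279.975, 585.933, 230.404], 'tool_rot': [0.221, 0.975, -0.001, -0.0], 'contact_force': [-0.058, 0.641, -0.553], 'torque': [-0.012, -0.008, 0.041], 'finger_gap': 85.536}
scene [[422.5, 0.0, 328.5], [0.0, 422.5, 201.9], [0.0, 0.0, 1.0]] [[0.895, 0.306, -0.324, 340.859], [-0.446, 0.595, -0.669, -512.1], [-0.011, 0.743, 0.669, 679.105], [0.0, 0.0, 0.0, 1.0]] ['camera_matrix', 'T']
top [[401.2, 0.0, 318.3], [0.0, 401.2, 198.3], [0.0, 0.0, 1.0]] [[0.015, 0.996, -0.09, 533.173], [-1.0, 0.015, -0.004, 59.73], [-0.003, 0.09, 0.996, 1087.11], [0.0, 0.0, 0.0, 1.0]] ['camera_matrix', 'T']
wrist [[320.8, 0.0, 321.5], [0.0, 320.8, 197.5], [0.0, 0.0, 1.0]] [[0.432, -0.867, -0.249, 217.181], [0.902, 0.414, 0.122, 617.153], [-0.002, -0.277, 0.961, 372.503], [0.0, 0.0, 0.0, 1.0]] ['camera_matrix', 'T']
```

View pics/scene0.png

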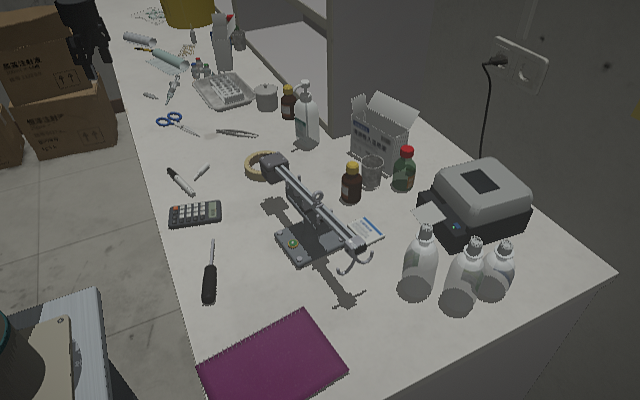

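View pics/top0.png

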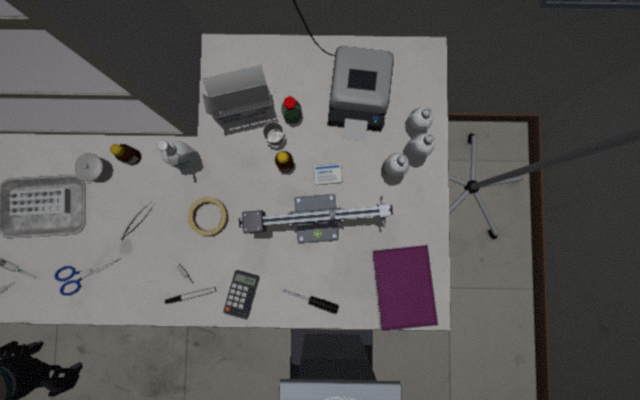

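View pics/wrist0.png

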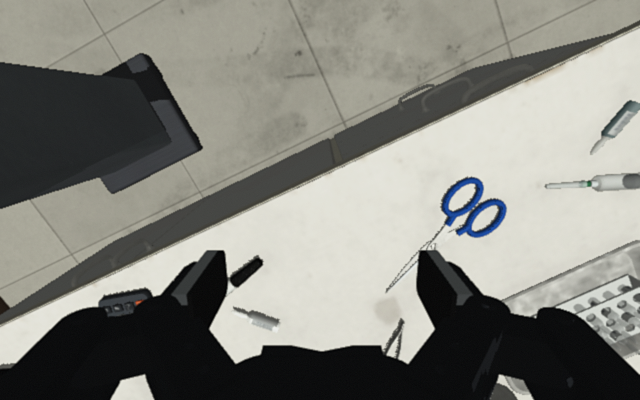

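The bar runs roughly along world y, with the pack at left (top image about (250,221)) and the hooks at right (about (388,211)). Next I'll zoom in and measure.

```bash
cat > h.py <<'E'
from station import sense,cams,ticket
import cv2,numpy as np
def P(n,u,v,d,m=None):
    m=m or cams.camera_model(n);K=m['camera_matrix'];x=(u-K[0,2])/K[0,0]*d;y=(v-K[1,2])/K[1,1]*d
    return (m['T']@np.array([x,-y,-d,1]))[:3]
def plane(n,u,v,z,m=None):
    m=m or cams.camera_model(n);o=m['T'][:3,3];p=P(n,u,v,1,m)-o;return o+p*(z-o[2])/p[2]
def cloud(n,d,m=None):
    m=m or cams.camera_model(n);K=m['camera_matrix'];v,u=np.mgrid[:400,:640]
    p=np.stack([(u-K[0,2])/K[0,0]*d,-(v-K[1,2])/K[1,1]*d,-d],-1)
    q=p@m['T'][:3,:3].T+m['T'][:3,3];q[d==0]=np.nan;return q
def crop(im,x0,y0,x1,y1,k,f):
    cv2.imwrite(f,cv2.resize(im[y0:y1,x0:x1,::-1],None,fx=k,fy=k,interpolation=cv2.INTER_CUBIC))
E
python3 - <<'E'
from h import *
im=cv2.imread('pics/top0.png')[:,:,::-1];crop(im,230,140,430,250,4,'pics/topc.png')
im=cv2.imread('pics/scene0.png')[:,:,::-1];crop(im,240,140,400,290,4,'pics/scenec.png')
d=np.load('top0.npy');q=cloud('top',d)
for u in range(236,400,4):
    col=q[200:235,u]; k=np.where(col[:,2]>95)[0]
    if len(k): print(u,k.min()+200,k.max()+200,np.round(np.nanmean(col[k],0),1),np.round(np.nanmax(col[:,2]),1))
E
```

```text
240 218 227 [558.8 251.6 120.9] 124.1
244 212 233 [558.8 240.8 127.1] 131.9
248 211 232 [561.3 231.1 127.8] 131.8
252 211 232 [561.4 221.4 128.8] 131.9
256 211 232 [561.5 211.8 129.3] 133.2
260 210 232 [562.8 202.3 129.3] 133.3
264 212 231 [562.3 194.6 115.2] 127.1
268 216 224 [565.7 183.8 124.6] 129.0
272 216 224 [565.8 174.2 125. ] 128.0
276 216 223 [567.1 164.5 125.9] 128.5
280 215 223 [568.4 154.9 127.1] 131.5
284 215 223 [568.5 145.2 128.6] 132.2
288 215 222 [569.9 135.7 127.5] 130.3
292 212 226 [569.1 126.6 121.3] 132.7
296 212 225 [570.5 117.1 118.3] 133.8
300 211 225 [572.  107.6 115.6] 136.5
304 211 225 [572.   97.8 118.5] 134.3
308 211 224 [573.3  88.2 120. ] 134.7
312 210 224 [574.7  78.6 118.5] 135.1
316 210 224 [574.6  68.9 123. ] 137.0
320 210 223 [576.   59.3 122.6] 137.7
324 209 223 [577.6  49.6 118.3] 137.3
328 209 223 [577.5  40.  121.1] 138.1
332 209 222 [577.4  31.4 152.3] 171.9
336 208 222 [580.4  20.7 119. ] 140.8
340 207 221 [582.4  11.6 129.3] 142.0
344 210 217 [583.3   2.6 138.3] 140.6
348 209 217 [584.5  -6.7 140. ] 143.3
352 209 217 [584.6 -16.1 140.8] 143.1
356 209 216 [585.9 -25.5 141.1] 144.3
360 208 216 [587.1 -34.7 143. ] 146.0
364 208 216 [587.3 -44.2 142.7] 146.7
368 208 215 [588.5 -53.4 144.5] 149.4
372 207 215 [589.8 -62.7 145.3] 147.4
376 207 215 [589.9 -72.  145.5] 147.9
380 205 217 [590.  -81.3 146.7] 150.6
384 204 227 [585.1 -91.8 139.5] 149.8
388 204 216 [592.5 -99.6 149.1] 153.1
392 207 214 [ 591.4 -108.8  150.2] 151.9
```

View pics/topc.png

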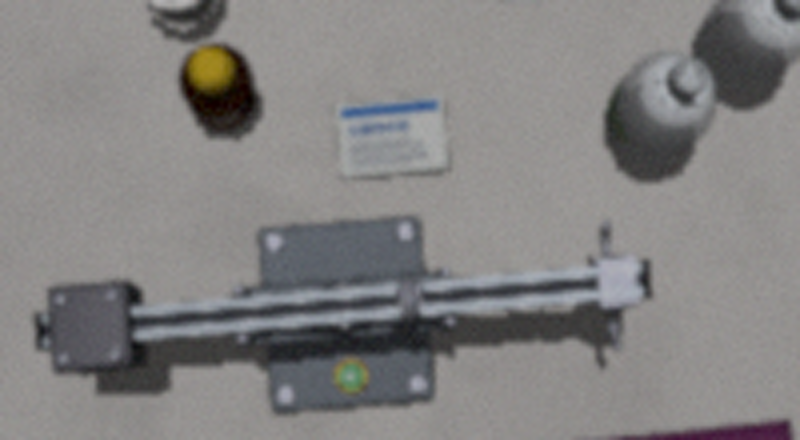

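View pics/scenec.png

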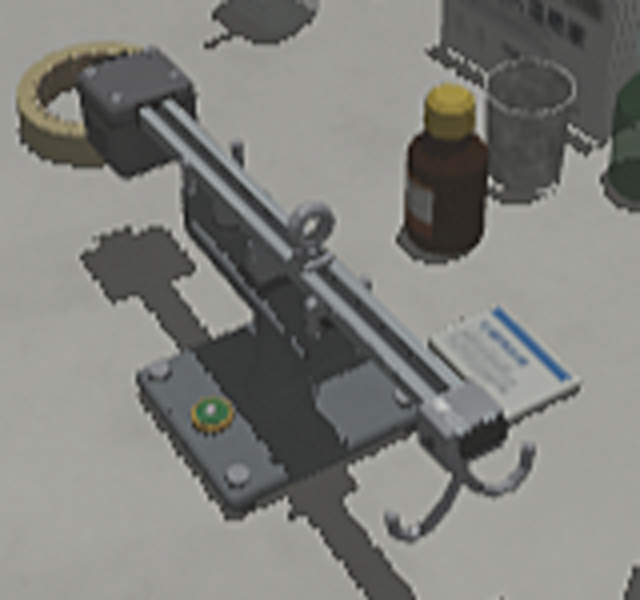

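```bash
python3 - <<'E'
from h import *
f=lambda u,v:(230+(u+.5)/4-.5,140+(v+.5)/4-.5)
S=np.array([plane('top',*f(*c),17) for c in [(274,243),(405,231),(286,394),(419,384)]])
print(S.round(1),S.mean(0).round(1)); 
print('base dir',((S[0]-S[1])+(S[2]-S[3])).round(1))
q=cloud('top',np.load('top0.npy'))
# base mask
b=(abs(q[...,2]-16)<4)&(abs(q[...,1]-60)<90)&(abs(q[...,0]-575)<90)
b=b.astype(np.uint8);c,_=cv2.findContours(b,0,2);c=max(c,key=cv2.contourArea);r=cv2.minAreaRect(c);print(r)
print(plane('top',*r[0],16).round(1))
# bar top line, pack end/hook end/eye
m=(q[...,2]>100)&(abs(q[...,1]-70)<200)&(abs(q[...,0]-575)<60)
A=q[m]; print(A[:,1].min(),A[:,1].max())
e=(q[...,2]>155)&(abs(q[...,1]-70)<120)&(abs(q[...,0]-575)<60);print('eye',e.sum(),np.argwhere(e).tolist(),q[e].mean(0).round(1),q[e].max(0).round(1),q[e].min(0).round(1))
for n in ['scene']:
    q=cloud(n,np.load(n+'0.npy'))
    m=(q[...,2]>100)&(abs(q[...,1]-70)<200)&(abs(q[...,0]-575)<60);A=q[m];print(n,A[:,1].min(),A[:,1].max())
    e=m&(q[...,2]>155);print(q[e].mean(0).round(1),q[e].max(0).round(1),q[e].min(0).round(1))
    b=(abs(q[...,2]-16)<3)&(abs(q[...,1]-60)<90)&(abs(q[...,0]-575)<90);print(q[b].mean(0))
    # bottles
q=cloud('top',np.load('top0.npy'))
for (u,v) in [(395,165),(285,160)]:
    w=q[v-18:v+18,u-16:u+16].reshape(-1,3);w=w[w[:,2]>60];print(w.mean(0).round(0),w.min(0).round(0),w.max(0).round(0))
E
```

```text
[[623.  118.4  17. ]
 [632.4  30.9  17. ]
 [522.6 108.5  17. ]
 [530.5  20.3  17. ]] [577.1  69.5  17. ]
base dir [-17.3 175.7   0. ]
((317.39703369140625, 232.6617431640625), (17.180015563964844, 40.879234313964844), 85.60128784179688)
[537.7  65.5  16. ]
-109.04876849578568 254.01648212569506
eye 35 [[209, 331], [209, 332], [210, 330], [210, 331], [210, 332], [210, 333], [211, 330], [211, 331], [211, 332], [211, 333], [212, 330], [212, 331], [212, 332], [212, 333], [213, 330], [213, 332], [213, 333], [214, 330], [214, 331], [214, 332], [214, 333], [215, 331], [215, 332], [215, 333], [216, 331], [216, 333], [217, 331], [217, 332], [217, 333], [218, 331], [218, 332], [218, 333], [219, 331], [219, 332], [219, 333]] [580.5  32.5 168.1] [592.2  36.5 171.9] [568.7  29.4 158.8]
scene -112.12143947324034 256.428301359383
[579.9  29.9 164.6] [594.   34.  173.1] [568.5  26.  155.1]
[563.12701019  54.93538454  16.7682613 ]
[ 706. -126.  115.] [ 680. -171.   60.] [ 760. -101.  171.]
[722. 155.  82.] [702. 134.  60.] [771. 189. 108.]
```

Emit:
carry_out --pt "0 -31 -12 0 0" --pt "0 -31 -12 0 0" --pt "0 -31 -12 0 0" --pt "0 -31 -12 0 0" --pt "0 -31 -12 0 0" --pt "0 -31 -12 0 0" --pt "0 -31 -12 0 0" --pt "0 -31 -12 0 0" --pt "0 -31 -12 0 0" --pt "0 -31 -12 0 0" --pt "0 -31 -12 0 0" --pt "0 -31 -12 0 0" --grip_force 30

```text
clock: 1.15
eef_pos: [554.5, 294.8, 231.1]
tool_rot: [0.221, 0.975, -0.0, -0.0]
contact_force: [1.1, 0.8, 0.8]
finger_gap: -0.1
```

Emit:
carry_out --pt "0 0 0 0 7" --pt "0 0 0 0 7" --pt "0 0 0 0 7" --pt "0 0 0 0 7" --pt "0 0 0 0 7" --pt "0 0 0 0 7" --pt "0 0 0 0 7" --pt "0 0 0 0 7" --pt "0 0 0 0 3"

```text
clock: 1.9
eef_pos: [553.5, 296.2, 230.9]
tool_rot: [0.675, 0.738, -0.0, -0.0]
contact_force: [0.2, -0.2, 0.8]
finger_gap: -0.1
```

```bash
cat > st.py <<'E'
from h import *
from scipy.spatial.transform import Rotation as R
K=np.array([577.,69.5,125]);a=0.098;bv=np.array([-np.sin(a),np.cos(a),0]);lv=np.array([np.cos(a),np.sin(a),0])
def st():
    s=sense();T=R.from_quat(s['tool_rot']).as_matrix();p=np.array(s['eef_pos'])
    print('t %.2f tcp %s along %.1f lat %.1f z %.1f F(lat,along,z) %s gap %.1f'%(s['clock'],p.round(1),(p-K)@bv,(p-K)@lv,p[2],np.round([np.dot(s['contact_force'],v) for v in (lv,bv,[0,0,1])],2),s['finger_gap']))
    print('toolx',T[:,0].round(3),'tooly',T[:,1].round(3),'x.b %.4f x.l %.4f'%(T[:,0]@bv,T[:,0]@lv),'j7',round(s['joint_positions'][6],2))
    return p,T
E
python3 - <<'E'
from st import *
st()
im,d=cams.get_image('wrist');cv2.imwrite('pics/w1.png',im[:,:,::-1])
E
```

```text
t 1.90 tcp [553.5 296.2 230.9] along 227.9 lat -1.2 z 230.9 F(lat,along,z) [ 0.16 -0.25  0.78] gap -0.1
toolx [-0.09   0.996 -0.   ] tooly [ 0.996  0.09  -0.001] x.b 1.0000 x.l 0.0082 j7 -0.24
```

View pics/w1.png

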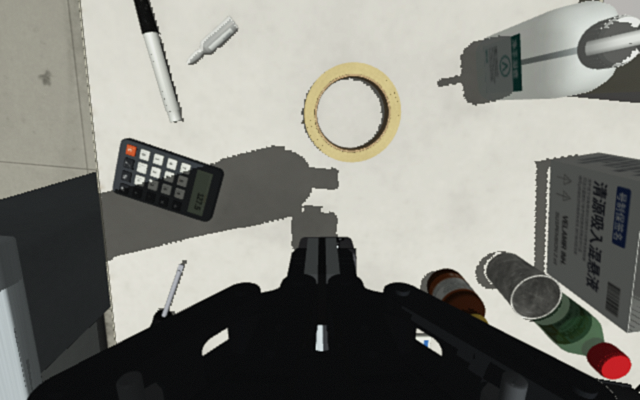

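Emit:
carry_out --pt "0 0 0 31 0" --pt "0 0 0 31 0" --pt "0 0 0 31 0" --pt "0 -5 0 31 0" --pt "0 -10 1 0 0" --pt "0 -8 0 0 0" --pt "0 0 0 0 0" --pt "0 0 0 0 0"

```text
clock: 2.62
eef_pos: [559.0, 272.7, 109.7]
tool_rot: [0.673, 0.739, 0.002, 0.001]
contact_force: [0.1, 0.4, 0.6]
finger_gap: -0.2
```

```bash
cat > look.py <<'E'
from st import *
import sys
def bar(n='top',save=None):
    im,d=cams.get_image(n);q=cloud(n,d)
    r=q-K;al=r@bv;la=r@lv
    # bar top: strip within lateral 7mm, exclude eye & pack & hook block
    m=(abs(la)<8)&(abs(al)<140)&(q[...,2]>105)&(q[...,2]<150)
    A,Z,L=al[m],q[...,2][m],la[m]
    for _ in range(4):
        c=np.polyfit(A,Z,1);k=abs(Z-np.polyval(c,A))<4;A,Z=A[k],Z[k]
    print(n,'slope %.4f  ztop@knife %.1f n%d'%(c[0],c[1],len(A)))
    m=(abs(la)<20)&(q[...,2]>100)&(abs(al)<260)
    if n=='top': m&= (q[...,2]<160)
    e=(abs(la)<20)&(abs(al)<140)&(q[...,2]>np.polyval(c,al)+12)&(q[...,2]<np.polyval(c,al)+34)
    if e.sum(): print('  eye n%d along med %.1f  [%.1f %.1f] zmax %.1f'%(e.sum(),np.median(al[e]),al[e].min(),al[e].max(),q[...,2][e].max()))
    print('  ends al',np.percentile(al[m],[0,.5,99.5,100]).round(1))
    if save: cv2.imwrite(save,im[:,:,::-1])
    return im,d,q
E
python3 - <<'E'
from look import *
st()
im,d,q=bar('top');crop(im,220,150,430,250,3.8,'pics/t2.png')
im,d,q=bar('scene');crop(im,230,120,400,290,3.5,'pics/s2.png')
E
```

```text
t 2.62 tcp [559.  272.7 109.7] along 203.9 lat 2.0 z 109.7 F(lat,along,z) [0.09 0.36 0.6 ] gap -0.2
toolx [-0.093  0.996  0.001] tooly [0.996 0.093 0.004] x.b 1.0000 x.l 0.0046 j7 -0.16
top slope -0.0756  ztop@knife 133.7 n651
  eye n30 along med -36.9  [-40.9 -33.2] zmax 170.5
  ends al [-179.5 -177.8  184.4  186.1]
scene slope -0.0759  ztop@knife 134.0 n504
  eye n100 along med -40.2  [-43.8 -34.6] zmax 170.7
  ends al [-181.4 -180.1  208.4  220.8]
```

View pics/t2.png

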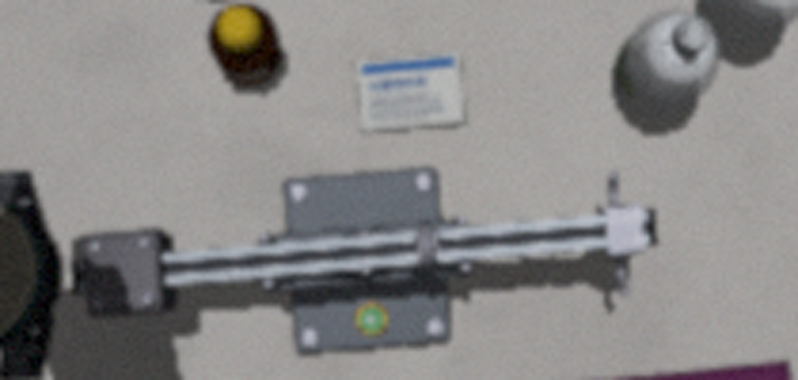

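View pics/s2.png

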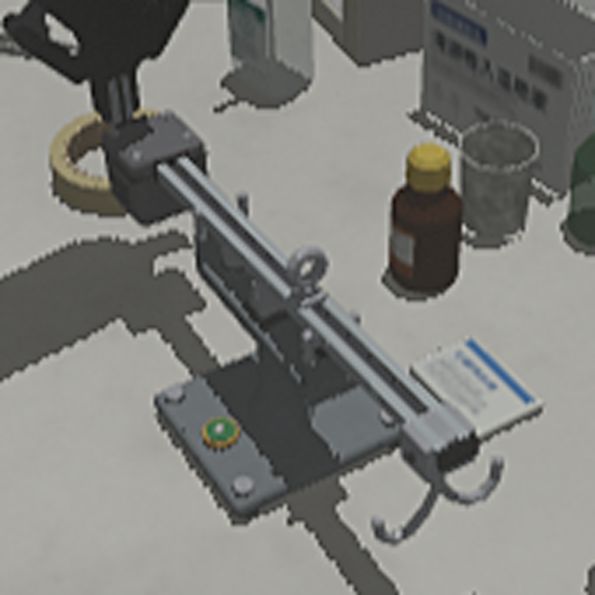

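Emit:
carry_out --pt "0 -2 -1 1 0" --pt "0 -2 0 1 0" --pt "0 -2 0 0 0" --pt "0 -1.5 0 0 0" --pt "0 -1.5 0 0 0" --pt "0 -1.5 0 0 0" --pt "0 -1.5 0 0 0" --pt "0 -1.5 0 0 0" --pt "0 -1.5 0 0 0"

```text
clock: 3.47
eef_pos: [557.4, 260.0, 105.6]
tool_rot: [0.672, 0.74, 0.001, -0.001]
contact_force: [-0.9, 5.7, 1.4]
finger_gap: 0.0
```

```bash
python3 - <<'E'
from look import *
st()
bar('top');bar('scene')
E
```

```text
t 3.47 tcp [557.4 260.  105.6] along 191.5 lat -0.9 z 105.6 F(lat,along,z) [-0.34  5.8   1.44] gap 0.0
toolx [-0.096  0.995  0.002] tooly [0.995 0.096 0.001] x.b 1.0000 x.l 0.0016 j7 -0.13
top slope -0.0755  ztop@knife 133.9 n626
  eye n33 along med -43.8  [-47.9 133.5] zmax 170.9
  ends al [-185.8 -183.4  175.2  177.8]
scene slope -0.0781  ztop@knife 134.3 n525
  eye n95 along med -46.6  [-50.0 -42.1] zmax 171.7
  ends al [-188.2 -186.4  194.2  203.5]
```

Emit:
carry_out --pt "0 -1.5 0 0 0" --pt "0 -1.5 0 0 0" --pt "0 -1.5 0 0 0" --pt "0 0 0 0 0" --pt "0 5 0 0 0" --pt "0 0 0 0 0" --pt "0 0 0 0 0" --pt "0 0 0 0 0" --pt "0 0 0 0 0" --pt "0 0 0 0 0"

```text
clock: 4.4
eef_pos: [557.4, 258.2, 105.2]
tool_rot: [0.673, 0.74, -0.0, 0.0]
contact_force: [-0.7, 0.6, -0.8]
finger_gap: -0.2
```

```bash
python3 - <<'E'
from look import *
st()
bar('top');bar('scene')
E
```

```text
t 4.40 tcp [557.4 258.2 105.2] along 189.7 lat -1.0 z 105.2 F(lat,along,z) [-0.68  0.68 -0.81] gap -0.2
toolx [-0.095  0.996 -0.001] tooly [ 0.996  0.095 -0.   ] x.b 1.0000 x.l 0.0034 j7 -0.13
top slope -0.0710  ztop@knife 134.0 n590
  eye n31 along med -48.4  [-52.9 127.0] zmax 170.9
  ends al [-191.  -187.8  171.9  173.3]
scene slope -0.0702  ztop@knife 134.3 n496
  eye n99 along med -50.8  [-54.1 -45.7] zmax 171.7
  ends al [-192.2 -190.7  192.9  201.2]
```

Emit:
carry_out --pt "0 1 0 0 0" --pt "0 0 0 0 0" --pt "0 0 0 0 0" --pt "0 0 0 0 0" --pt "0 0 0 0 0" --pt "0 0 0 0 0" --pt "0 0 0 0 0" --pt "0 0 0 0 0"

```text
clock: 5.17
eef_pos: [557.3, 259.8, 105.3]
tool_rot: [0.673, 0.74, -0.0, -0.0]
contact_force: [-0.0, -0.7, 0.3]
finger_gap: -0.2
```

```bash
python3 - <<'E'
from look import *
st()
bar('top');bar('scene')
E
```

```text
t 5.17 tcp [557.3 259.8 105.3] along 191.3 lat -1.0 z 105.3 F(lat,along,z) [-0.08 -0.68  0.35] gap -0.2
toolx [-0.095  0.995  0.   ] tooly [ 0.995  0.095 -0.   ] x.b 1.0000 x.l 0.0028 j7 -0.14
top slope -0.0691  ztop@knife 133.9 n619
  eye n28 along med -48.4  [-52.6 -44.0] zmax 171.2
  ends al [-190.3 -188.   174.4  176. ]
scene slope -0.0717  ztop@knife 134.3 n492
  eye n102 along med -50.7  [-53.9 -43.3] zmax 171.9
  ends al [-192.4 -190.6  193.2  204.2]
```

Emit:
carry_out --pt "0 -4 0 0 0" --pt "0 -1.5 0 0 0" --pt "0 -1.5 0 0 0" --pt "0 -1.5 0 0 0" --pt "0 -1.5 0 0 0" --pt "0 0 0 0 0" --pt "0 4 0 0 0" --pt "0 1 0 0 0" --pt "0 0 0 0 0" --pt "0 0 0 0 0" --pt "0 0 0 0 0" --pt "0 0 0 0 0"

```text
clock: 6.27
eef_pos: [557.8, 254.3, 105.2]
tool_rot: [0.673, 0.74, -0.0, 0.0]
contact_force: [-0.1, 0.5, -0.9]
finger_gap: -0.0
```

```bash
sed -i 's/(abs(al)<140)&(q\[...,2\]>105)/(al>-120)\&(al<75)\&(q[...,2]>105)/' look.py; python3 - <<'E'
from look import *
st()
bar('top');bar('scene')
E
```

```text
t 6.27 tcp [557.8 254.3 105.2] along 185.8 lat -1.0 z 105.2 F(lat,along,z) [-0.08  0.49 -0.9 ] gap -0.0
toolx [-0.095  0.996 -0.001] tooly [ 0.996  0.095 -0.   ] x.b 1.0000 x.l 0.0032 j7 -0.13
top slope 0.0235  ztop@knife 133.6 n469
  eye n34 along med -55.5  [-60.7 -52.4] zmax 166.3
  ends al [-197.4 -194.5  165.1  168. ]
scene slope 0.0156  ztop@knife 133.4 n360
  eye n112 along med -59.1  [-61.9 139.0] zmax 166.4
  ends al [-198.7 -196.7  187.3  202.2]
```

Emit:
carry_out --pt "0 8 0 0 0" --pt "0 0 0 0 0" --pt "0 0 0 0 0" --pt "0 0 0 0 0" --pt "0 0 0 0 0" --pt "0 0 0 0 0" --pt "0 0 0 0 0" --pt "0 0 0 0 0" --pt "0 0 0 0 0" --pt "0 0 0 0 0" --pt "0 0 0 0 0" --pt "0 0 0 0 0"

```text
clock: 7.37
eef_pos: [557.0, 262.8, 105.3]
tool_rot: [0.673, 0.74, -0.0, -0.0]
contact_force: [0.3, 0.2, -0.1]
finger_gap: 0.5
```

```bash
python3 - <<'E'
from look import *
st()
bar('top');im,d,q=bar('scene');crop(im,230,120,400,290,3.5,'pics/s3.png')
E
```

```text
t 7.37 tcp [557.  262.8 105.3] along 194.3 lat -1.0 z 105.3 F(lat,along,z) [ 0.3   0.2  -0.06] gap 0.5
toolx [-0.095  0.995  0.   ] tooly [ 0.995  0.095 -0.   ] x.b 1.0000 x.l 0.0028 j7 -0.14
top slope 0.0136  ztop@knife 133.7 n478
  eye n29 along med -55.1  [-59.3 123.9] zmax 166.8
  ends al [-196.6 -194.6  168.7  170.4]
scene slope -0.0076  ztop@knife 133.2 n349
  eye n126 along med -58.1  [-61.2 138.3] zmax 167.6
  ends al [-198.1 -196.6  197.   206.7]
```

View pics/s3.png

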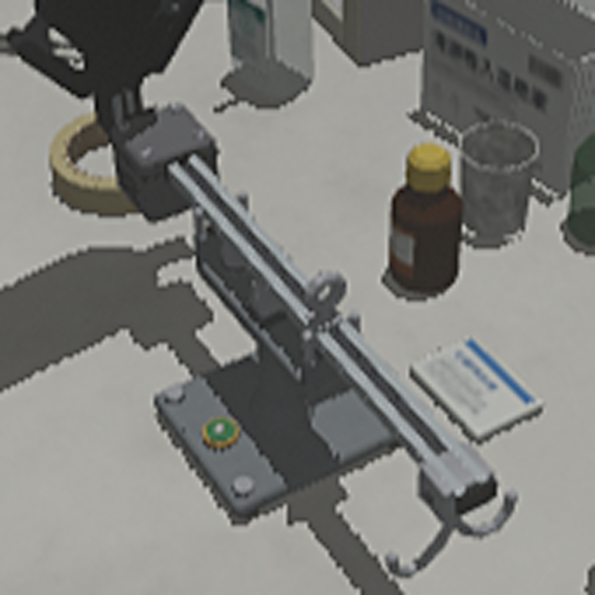

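```bash
cat > slope.py <<'E'
from st import *
def slope(n,d,ex,lat0=0.):
    q=cloud(n,d);r=q-K;al=r@bv;la=r@lv-lat0
    out=[]
    for s in (-1,1,0):
        m=((la*s>4)&(la*s<8)) if s else (abs(la)<2.5)
        m&=(al>-135)&(al<100)&(abs(al-ex)>16)&(q[...,2]>108)&(q[...,2]<150)
        A,Z=al[m],q[...,2][m]
        if len(A)<30: continue
        c=np.polyfit(A,Z,1)
        for _ in range(8):
            rr=Z-np.polyval(c,A);k=abs(rr-np.median(rr))<2.5;c=np.polyfit(A[k],Z[k],1)
        out.append((s,round(c[0],4),round(c[1],1),int(k.sum()),len(A),round(float(np.std((Z-np.polyval(c,A))[k])),2)))
    print(n,out)
    # block tops
    for nm,lo,hi in (('hookblk',-195,-165),('pack',105,170)):
        m=(al>lo)&(al<hi)&(abs(la)<9)&(q[...,2]>100)&(q[...,2]<152)
        if m.sum():print('  ',nm,'z med %.1f p75 %.1f n%d al %.1f'%(np.median(q[...,2][m]),np.percentile(q[...,2][m],75),m.sum(),np.median(al[m])))
E
python3 - <<'E'
from slope import *
for n in ('top','scene'):
    slope(n,np.load(n+'0.npy'),-37)
    d=cams.get_image(n)[1];np.save(n+'1.npy',d);slope(n,d,-56)
E
```

```text
top [(-1, np.float64(-0.0822), np.float64(134.9), 113, 137, 1.18), (1, np.float64(-0.0804), np.float64(134.9), 125, 145, 1.21), (0, np.float64(-0.0748), np.float64(131.3), 154, 178, 1.25)]
   hookblk z med 148.8 p75 150.3 n51 al -172.9
   pack z med 127.9 p75 129.7 n206 al 136.1
top [(-1, np.float64(0.0101), np.float64(135.0), 120, 144, 1.21), (1, np.float64(0.0065), np.float64(134.8), 133, 149, 1.21), (0, np.float64(0.0026), np.float64(131.5), 156, 178, 1.27)]
   hookblk z med 134.5 p75 135.6 n96 al -179.8
   pack z med 140.7 p75 142.1 n211 al 136.6
scene [(-1, np.float64(-0.0773), np.float64(136.1), 133, 176, 0.82), (1, np.float64(-0.0804), np.float64(135.8), 140, 171, 0.99), (0, np.float64(-0.0772), np.float64(132.8), 145, 153, 0.81)]
   hookblk z med 146.2 p75 149.4 n149 al -173.4
   pack z med 128.9 p75 130.5 n170 al 129.7
scene [(-1, np.float64(-0.002), np.float64(136.0), 130, 173, 0.89), (1, np.float64(-0.0012), np.float64(135.8), 156, 186, 1.07), (0, np.float64(-0.0003), np.float64(132.7), 125, 128, 0.96)]
   hookblk z med 135.7 p75 136.4 n141 al -181.0
   pack z med 141.0 p75 142.2 n191 al 123.6
```

Emit:
carry_out --pt "0 10 0 0 0" --pt "0 0 0 -35 0" --pt "0 0 0 -35 0" --pt "0 0 0 -37 0" --pt "0 -30 1 0 0" --pt "0 -38 0 0 0" --pt "0 -38 0 0 0" --pt "0 -38 0 0 0" --pt "0 -38 0 0 0" --pt "0 -38 0 0 0" --pt "0 -38 0 0 0" --pt "0 -38 0 0 0"

```text
clock: 8.57
eef_pos: [585.4, -22.6, 212.5]
tool_rot: [0.672, 0.74, 0.0, -0.0]
contact_force: [0.7, 0.2, -0.3]
finger_gap: -0.1
```

Emit:
carry_out --pt "0 0 0 0 0" --pt "0 0 0 0 0" --pt "0 0 0 0 0"

```text
clock: 8.82
eef_pos: [585.3, -20.7, 212.2]
tool_rot: [0.673, 0.74, 0.0, -0.0]
contact_force: [0.7, 0.2, -0.1]
finger_gap: -0.2
```

```bash
python3 - <<'E'
from slope import *
st()
im,d=cams.get_image('wrist');cv2.imwrite('pics/w4.png',im[:,:,::-1])
im,d=cams.get_image('scene');slope('scene',d,-56)
crop(im,230,100,400,270,3.5,'pics/s4.png')
E
```

```text
t 8.82 tcp [585.3 -20.7 212.2] along -90.6 lat -0.5 z 212.2 F(lat,along,z) [ 0.76  0.12 -0.08] gap -0.2
toolx [-0.095  0.995  0.001] tooly [0.995 0.095 0.   ] x.b 1.0000 x.l 0.0026 j7 0.29
scene [(-1, np.float64(0.0088), np.float64(136.0), 148, 185, 0.87), (1, np.float64(0.0103), np.float64(135.6), 152, 182, 1.18), (0, np.float64(0.0094), np.float64(132.6), 129, 134, 0.9)]
   hookblk z med 134.3 p75 135.0 n138 al -180.8
   pack z med 142.0 p75 143.2 n189 al 122.4
```

View pics/w4.png

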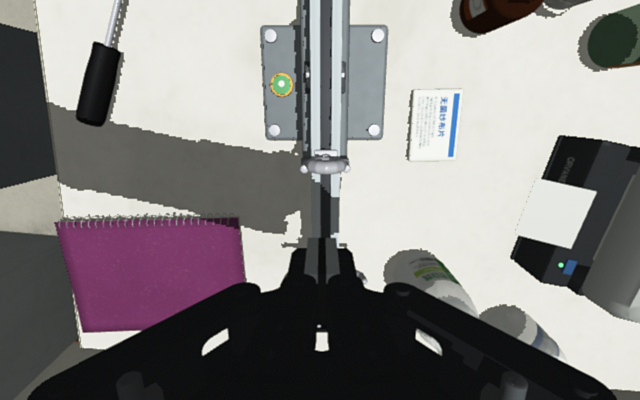

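View pics/s4.png

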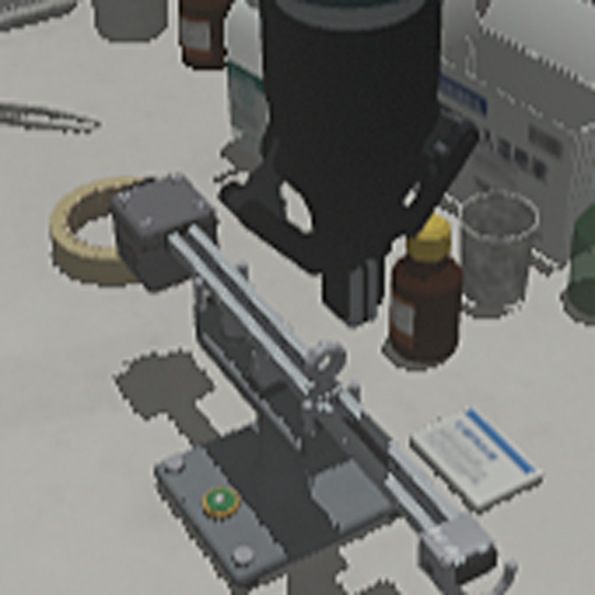

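Emit:
carry_out --pt "0 0 0 0 0" --pt "0 0 0 0 0" --pt "0 0 0 0 0" --pt "0 0 0 0 0" --pt "0 0 0 0 0" --pt "0 0 0 0 0" --pt "0 0 0 0 0" --pt "0 0 0 0 0" --pt "0 0 0 0 0" --pt "0 0 0 0 0" --pt "0 0 0 0 0" --pt "0 0 0 0 0"

```text
clock: 9.92
eef_pos: [585.1, -21.8, 212.3]
tool_rot: [0.673, 0.74, -0.0, -0.0]
contact_force: [-0.2, -0.3, -0.0]
finger_gap: 0.1
```

```bash
python3 - <<'E'
from slope import *
st()
for n in ('top','scene'):
    im,d=cams.get_image(n);slope(n,d,-56)
im,d=cams.get_image('wrist');q=cloud('wrist',d);np.save('w5.npy',d);cv2.imwrite('pics/w5.png',im[:,:,::-1]);crop(im,240,20,400,180,4,'pics/w5c.png')
slope('wrist',d,-56)
E
```

```text
t 9.92 tcp [585.1 -21.8 212.3] along -91.7 lat -0.8 z 212.3 F(lat,along,z) [-0.2  -0.25 -0.01] gap 0.1
toolx [-0.095  0.995  0.   ] tooly [ 0.995  0.095 -0.   ] x.b 1.0000 x.l 0.0028 j7 0.29
top [(-1, np.float64(0.012), np.float64(134.5), 86, 99, 1.27), (1, np.float64(0.0108), np.float64(134.6), 86, 102, 1.24), (0, np.float64(0.0092), np.float64(131.3), 104, 124, 1.28)]
   pack z med 141.2 p75 142.8 n211 al 136.3
scene [(-1, np.float64(0.0101), np.float64(136.0), 141, 181, 0.96), (1, np.float64(0.0089), np.float64(135.5), 155, 193, 1.13), (0, np.float64(0.0091), np.float64(132.7), 122, 129, 0.98)]
   hookblk z med 134.1 p75 134.9 n139 al -180.6
   pack z med 142.1 p75 143.6 n188 al 120.4
wrist [(-1, np.float64(0.0063), np.float64(134.2), 961, 973, 0.71), (1, np.float64(0.0089), np.float64(131.3), 885, 1195, 1.23), (0, np.float64(0.0099), np.float64(131.2), 1106, 1471, 1.08)]
   hookblk z med 134.1 p75 134.5 n38 al -193.6
```

View pics/w5c.png

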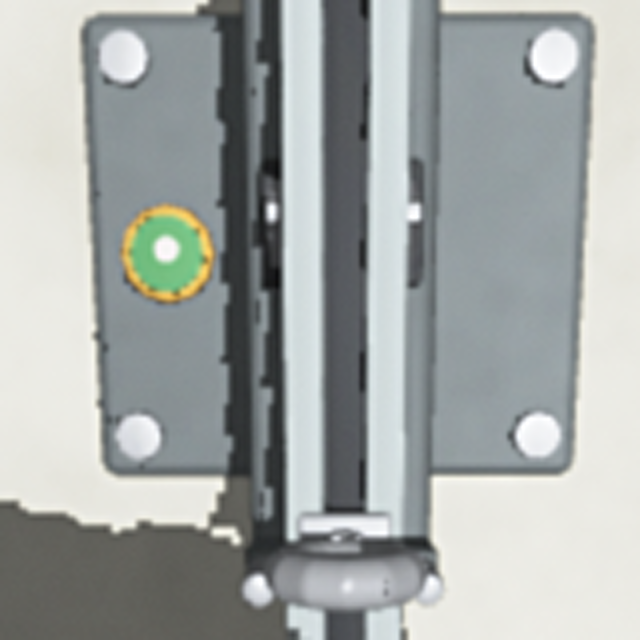

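```bash
python3 - <<'E'
from slope import *
m=cams.camera_model('wrist')
f=lambda u,v:(240+(u+.5)/4-.5,20+(v+.5)/4-.5)
for c in [(271,211),(414,211)]:
    p=plane('wrist',*f(*c),125,m);print('blade',p.round(1),'al %.1f lat %.1f'%((p-K)@bv,(p-K)@lv))
S=np.array([plane('wrist',*f(*c),17,m) for c in [(124,55),(553,55),(137,435),(538,435)]]);print(S.mean(0).round(1),((S.mean(0)-K)@bv).round(1),((S.mean(0)-K)@lv).round(1))
for c in [(257,588),(430,585)]:
    p=plane('wrist',*f(*c),137,m);print('pin',p.round(1),'al %.1f lat %.1f'%((p-K)@bv,(p-K)@lv))
q=cloud('wrist',np.load('w5.npy'),m);r=q-K;al=r@bv;la=r@lv
e=(q[...,2]>150)&(q[...,2]<170)&(abs(la)<16)&(al>-75)&(al<40)
print(e.sum(),al[e].min(),al[e].max(),np.median(al[e]),np.median(la[e]),q[...,2][e].max())
t=e&(q[...,2]>160);print(al[t].min(),al[t].max(),np.median(al[t]))
E
```

```text
blade [567.6  68.6 125. ] al -0.0 lat -9.4
blade [591.4  70.8 125. ] al -0.1 lat 14.4
[579.6  69.9  17. ] 0.1 2.6
pin [570.8   7.  137. ] al -61.5 lat -12.3
pin [600.2  10.4 137. ] al -61.1 lat 17.4
560 -59.95547588534969 -51.894201648707345 -54.86384533760136 2.479437832853927 168.74667396219118
-59.95547588534969 -51.91907688604952 -55.25959186387027
```

Emit:
carry_out --pt "0 0 3 20 0" --pt "0 0 0 20 0" --pt "0 0 0 20 0" --pt "0 0 0 10 0" --pt "0 5 0 0 0" --pt "0 5 0 0 0" --pt "0 0 0 0 0" --pt "0 0 0 0 0"

```text
clock: 10.73
eef_pos: [588.1, -10.8, 143.5]
tool_rot: [0.672, 0.74, 0.001, 0.001]
contact_force: [-0.3, 0.1, 0.0]
finger_gap: 0.2
```

```bash
cat > wl.py <<'E'
from slope import *
def wl(f,lo=-75,hi=40,c=(240,0,400,150)):
    m=cams.camera_model('wrist');im,d=cams.get_image('wrist');cv2.imwrite(f,im[:,:,::-1]);q=cloud('wrist',d,m);r=q-K;al=r@bv;la=r@lv
    e=(q[...,2]>150)&(q[...,2]<172)&(abs(la-2.5)<15)&(al>lo)&(al<hi)
    if e.sum():
        print('eye n%d al %.1f..%.1f med %.1f lat %.1f'%(e.sum(),al[e].min(),al[e].max(),np.median(al[e]),np.median(la[e])))
    slope('wrist',d,-56)
    return im,d,m
E
python3 - <<'E'
from wl import *
st();wl('pics/w6.png',-72)
d=cams.get_image('scene')[1];slope('scene',d,-56)
E
```

```text
t 10.73 tcp [588.1 -10.8 143.5] along -81.0 lat 3.2 z 143.5 F(lat,along,z) [-0.29  0.09  0.01] gap 0.2
toolx [-0.096  0.995  0.   ] tooly [0.995 0.096 0.002] x.b 1.0000 x.l 0.0015 j7 0.31
eye n2101 al -70.3..-51.2 med -55.6 lat 3.1
wrist [(-1, np.float64(-0.0038), np.float64(134.2), 1350, 1359, 0.65), (1, np.float64(-0.0094), np.float64(131.2), 1219, 1622, 1.24), (0, np.float64(-0.0034), np.float64(130.9), 1438, 1948, 0.93)]
scene [(-1, np.float64(0.0012), np.float64(136.0), 111, 153, 0.88), (1, np.float64(-0.0021), np.float64(135.5), 96, 119, 1.16), (0, np.float64(0.0009), np.float64(132.7), 81, 87, 0.95)]
   hookblk z med 135.8 p75 136.6 n141 al -180.5
   pack z med 141.1 p75 142.3 n181 al 122.2
```

View pics/w6.png

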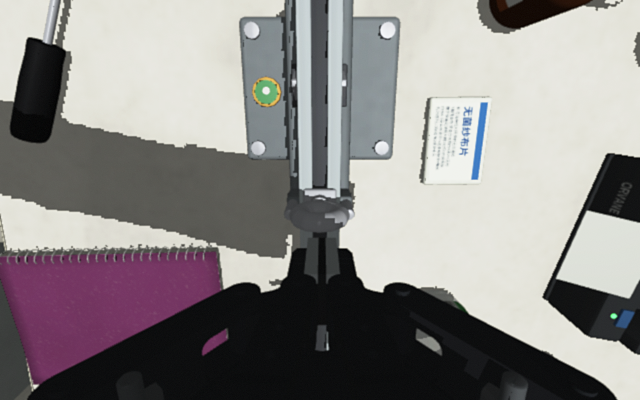

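Emit:
carry_out --pt "0 4 0 0 0" --pt "0 3 0 0 0" --pt "0 3 0 0 0" --pt "0 3 0 0 0" --pt "0 3 0 0 0" --pt "0 3 0 0 0" --pt "0 3 0 0 0" --pt "0 3 0 0 0" --pt "0 3 0 0 0" --pt "0 3 0 0 0" --pt "0 3 0 0 0"

```text
clock: 11.75
eef_pos: [583.9, 22.6, 142.3]
tool_rot: [0.673, 0.74, -0.0, -0.0]
contact_force: [0.7, -1.0, 0.8]
finger_gap: 0.0
```

```bash
python3 - <<'E'
from wl import *
st();wl('pics/w7.png',-36)
im,d=cams.get_image('scene');slope('scene',d,-56);crop(im,230,100,400,270,3.5,'pics/s7.png')
E
```

```text
t 11.75 tcp [583.9  22.6 142.3] along -47.4 lat 2.3 z 142.3 F(lat,along,z) [ 0.63 -1.07  0.79] gap 0.0
toolx [-0.095  0.995 -0.   ] tooly [ 0.995  0.095 -0.   ] x.b 1.0000 x.l 0.0028 j7 0.25
eye n1604 al -36.0..-27.4 med -30.2 lat 2.7
wrist [(-1, np.float64(-0.003), np.float64(134.3), 1555, 1585, 0.71), (1, np.float64(-0.0006), np.float64(131.3), 1543, 2167, 1.25), (0, np.float64(-0.0002), np.float64(131.0), 1879, 2681, 1.0)]
scene [(-1, np.float64(-0.0017), np.float64(136.0), 97, 145, 0.94), (1, np.float64(0.0009), np.float64(135.7), 80, 90, 1.11), (0, np.float64(-0.0018), np.float64(132.5), 66, 71, 0.93)]
   hookblk z med 136.2 p75 137.1 n144 al -180.5
   pack z med 140.7 p75 142.0 n191 al 122.7
```

View pics/s7.png

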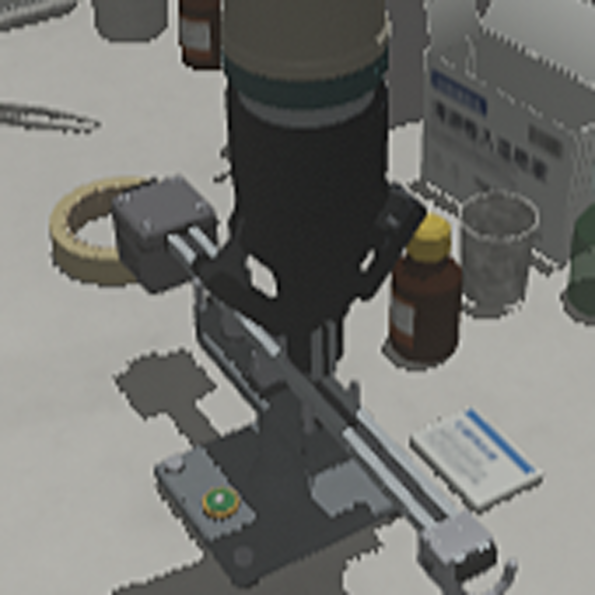

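View pics/w7.png

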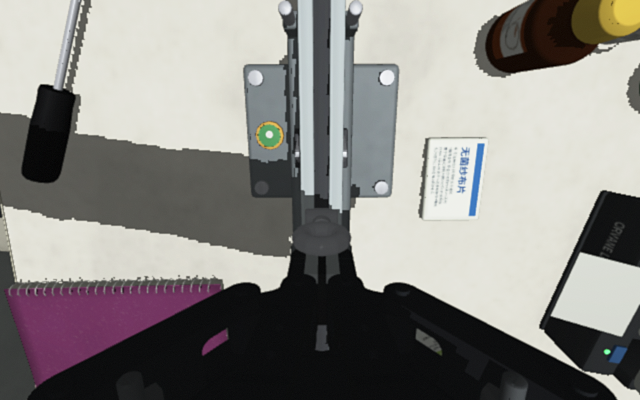

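Emit:
carry_out --pt "0 3 0 0 0" --pt "0 3 0 0 0" --pt "0 3 0 0 0" --pt "0 3 0 0 0" --pt "0 3 0 0 0" --pt "0 3 0 0 0" --pt "0 3 0 0 0" --pt "0 3 0 0 0" --pt "0 3 0 0 0" --pt "0 2 0 0 0" --pt "0 0 0 0 0" --pt "0 0 0 0 0"

```text
clock: 12.85
eef_pos: [581.2, 51.6, 142.2]
tool_rot: [0.672, 0.74, 0.0, -0.0]
contact_force: [-0.9, -0.2, 0.3]
finger_gap: -0.2
```

```bash
python3 - <<'E'
from wl import *
st();im,d,m=wl('pics/w8.png',-6);crop(im,240,100,400,260,4,'pics/w8c.png')
im,d=cams.get_image('scene');slope('scene',d,-56)
E
```

```text
t 12.85 tcp [581.2  51.6 142.2] along -18.2 lat 2.4 z 142.2 F(lat,along,z) [-0.93 -0.08  0.33] gap -0.2
toolx [-0.096  0.995  0.   ] tooly [ 0.995  0.096 -0.   ] x.b 1.0000 x.l 0.0023 j7 0.21
eye n1401 al -6.0..3.1 med 0.5 lat 2.8
wrist [(-1, np.float64(-0.0442), np.float64(134.3), 1478, 1512, 0.71), (1, np.float64(-0.0423), np.float64(131.2), 1437, 2027, 1.18), (0, np.float64(-0.0401), np.float64(131.1), 1825, 2559, 1.14)]
scene [(-1, np.float64(-0.0398), np.float64(136.1), 114, 159, 0.82), (1, np.float64(-0.0358), np.float64(136.0), 77, 94, 1.18), (0, np.float64(-0.0416), np.float64(132.3), 77, 82, 0.73)]
   hookblk z med 143.2 p75 144.0 n159 al -181.3
   pack z med 135.8 p75 137.0 n125 al 133.5
```

View pics/w8c.png

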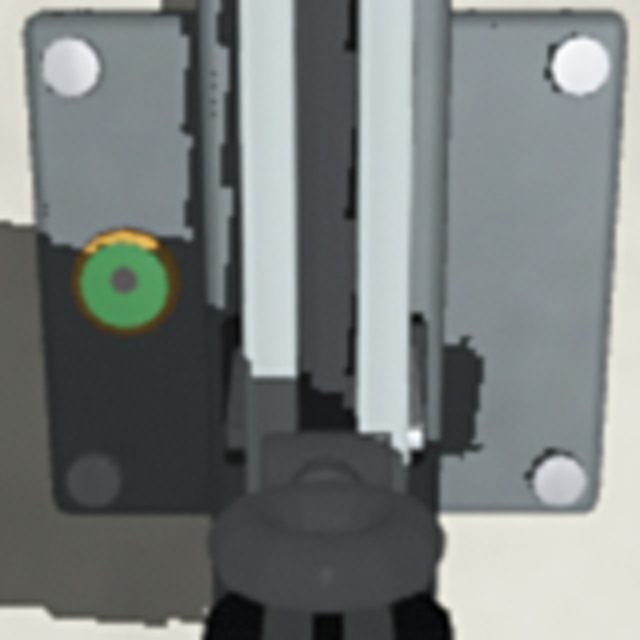

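Emit:
carry_out --pt "0 -8 0 0 0" --pt "0 0 0 0 0" --pt "0 0 0 0 0" --pt "0 0 0 0 0" --pt "0 0 0 0 0" --pt "0 0 0 0 0" --pt "0 0 0 0 0" --pt "0 0 0 0 0" --pt "0 0 0 0 0" --pt "0 0 0 0 0" --pt "0 0 0 0 0" --pt "0 0 0 0 0"

```text
clock: 13.95
eef_pos: [581.9, 43.2, 142.3]
tool_rot: [0.673, 0.74, -0.0, -0.0]
contact_force: [-0.4, -0.0, -0.7]
finger_gap: -0.1
```

```bash
python3 - <<'E'
from wl import *
st();im,d,m=wl('pics/w9.png',-12);crop(im,240,100,400,260,4,'pics/w9c.png')
im,d=cams.get_image('scene');slope('scene',d,-56)
E
```

```text
t 13.95 tcp [581.9  43.2 142.3] along -26.6 lat 2.3 z 142.3 F(lat,along,z) [-0.41  0.02 -0.7 ] gap -0.1
toolx [-0.095  0.995  0.   ] tooly [ 0.995  0.095 -0.   ] x.b 1.0000 x.l 0.0027 j7 0.22
eye n1402 al -6.5..2.0 med -0.6 lat 2.8
wrist [(-1, np.float64(-0.0182), np.float64(134.3), 1458, 1498, 0.66), (1, np.float64(-0.0182), np.float64(131.3), 1411, 1988, 1.23), (0, np.float64(-0.0148), np.float64(131.1), 1801, 2545, 1.15)]
scene [(-1, np.float64(-0.012), np.float64(136.3), 113, 162, 0.87), (1, np.float64(-0.0076), np.float64(136.1), 78, 100, 1.18), (0, np.float64(-0.0138), np.float64(132.7), 66, 73, 0.93)]
   hookblk z med 138.4 p75 139.0 n148 al -181.1
   pack z med 139.6 p75 140.6 n163 al 124.9
```

Emit:
carry_out --pt "0 0 0 0 0" --pt "0 0 0 0 0" --pt "0 0 0 0 0" --pt "0 0 0 0 0" --pt "0 0 0 0 0" --pt "0 0 0 0 0" --pt "0 0 0 0 0" --pt "0 0 0 0 0" --pt "0 0 0 0 0" --pt "0 0 0 0 0" --pt "0 0 0 0 0" --pt "0 0 0 0 0"

```text
clock: 15.05
eef_pos: [582.0, 43.2, 142.3]
tool_rot: [0.673, 0.74, -0.0, -0.0]
contact_force: [-0.2, 0.1, -0.0]
finger_gap: 0.0
```

```bash
python3 - <<'E'
from wl import *
st();im,d,m=wl('pics/w10.png',-12);crop(im,240,100,400,260,4,'pics/w10c.png')
im,d=cams.get_image('scene');slope('scene',d,-56)
E
```

```text
t 15.05 tcp [582.   43.2 142.3] along -26.6 lat 2.4 z 142.3 F(lat,along,z) [-0.23  0.16 -0.  ] gap 0.0
toolx [-0.095  0.995  0.   ] tooly [ 0.995  0.095 -0.   ] x.b 1.0000 x.l 0.0028 j7 0.22
eye n1410 al -6.7..1.8 med -0.8 lat 2.8
wrist [(-1, np.float64(-0.0104), np.float64(134.3), 1461, 1500, 0.66), (1, np.float64(-0.0326), np.float64(132.6), 1386, 1996, 1.4), (0, np.float64(-0.0062), np.float64(131.0), 1791, 2552, 1.15)]
scene [(-1, np.float64(-0.012), np.float64(135.9), 110, 163, 0.91), (1, np.float64(-0.0138), np.float64(135.3), 77, 97, 1.17), (0, np.float64(-0.0086), np.float64(132.8), 64, 72, 0.79)]
   hookblk z med 137.7 p75 138.4 n146 al -180.9
   pack z med 139.8 p75 141.0 n174 al 126.8
```

View pics/w10c.png

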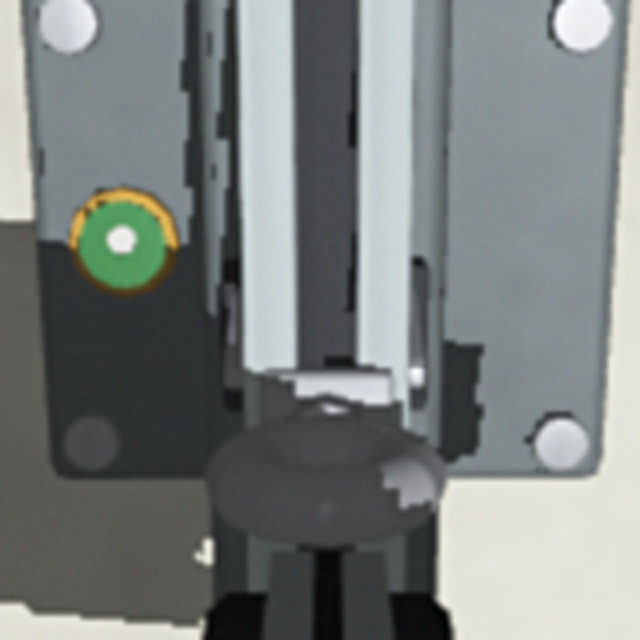

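Emit:
carry_out --pt "0 -2 0 0 0" --pt "0 0 0 -35 0" --pt "0 0 0 -35 0" --pt "0 38 -2 0 0" --pt "0 38 0 0 0" --pt "0 38 0 0 0" --pt "0 38 0 0 0" --pt "0 38 0 0 0" --pt "0 36 0 0 0" --pt "0 0 0 0 0" --pt "0 0 0 0 0"

```text
clock: 16.07
eef_pos: [557.6, 269.2, 211.8]
tool_rot: [0.671, 0.742, 0.0, -0.001]
contact_force: [0.3, -0.0, -0.6]
finger_gap: -0.0
```

```bash
python3 - <<'E'
from wl import *
st()
for n in ('top','scene'):
    im,d=cams.get_image(n);slope(n,d,-2);crop(im,230,100,400,270,3.5,'pics/%s11.png'%n)
from look import bar
bar('top')
E
```

```text
t 16.07 tcp [557.6 269.2 211.8] along 200.6 lat 0.2 z 211.8 F(lat,along,z) [ 0.25 -0.07 -0.58] gap -0.0
toolx [-0.101  0.995  0.001] tooly [ 0.995  0.101 -0.001] x.b 1.0000 x.l -0.0029 j7 -0.18
top [(-1, np.float64(-0.0073), np.float64(134.9), 121, 141, 1.2), (1, np.float64(-0.0077), np.float64(135.0), 124, 145, 1.29), (0, np.float64(-0.0103), np.float64(131.2), 156, 179, 1.23)]
   hookblk z med 136.0 p75 137.0 n97 al -179.9
   pack z med 139.1 p75 140.7 n209 al 137.0
scene [(-1, np.float64(-0.0063), np.float64(135.9), 150, 189, 0.98), (1, np.float64(-0.0076), np.float64(135.8), 158, 196, 1.11), (0, np.float64(-0.0064), np.float64(132.7), 130, 136, 0.87)]
   hookblk z med 137.1 p75 138.0 n150 al -181.5
   pack z med 139.8 p75 141.4 n179 al 121.6
top slope -0.0080  ztop@knife 133.3 n467
  eye n32 along med -2.4  [-6.3 135.4] zmax 167.2
  ends al [-196.4 -194.7  168.5  170.8]
```

View pics/scene11.png

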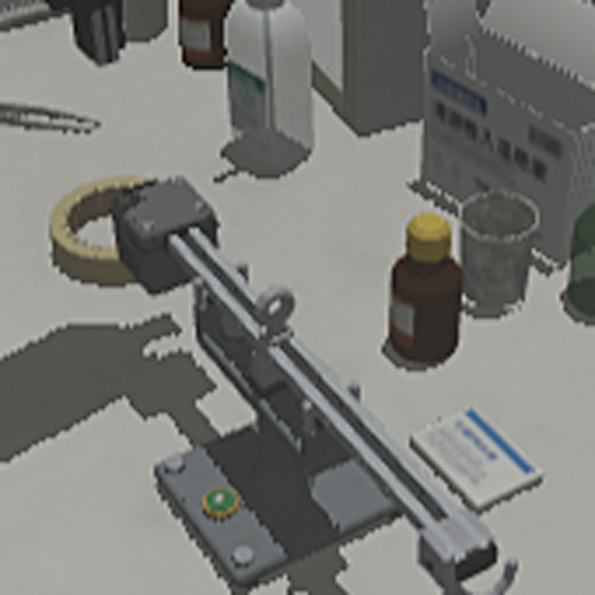

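Emit:
carry_out --pt "0 0 0 32 0" --pt "0 0 0 32 0" --pt "0 0 0 32 0" --pt "0 -5 0 0 0" --pt "0 -5 0 0 0" --pt "0 -2.5 0 0 0" --pt "0 0 0 0 0" --pt "0 0 0 0 0"

```text
clock: 16.88
eef_pos: [561.5, 253.3, 118.6]
tool_rot: [0.673, 0.74, 0.002, 0.001]
contact_force: [0.4, -0.4, 1.0]
finger_gap: 0.3
```

```bash
python3 - <<'E'
from wl import *
st()
for n in ('scene',):
    im,d=cams.get_image(n);slope(n,d,-2);crop(im,230,100,400,270,3.5,'pics/%s12.png'%n)
E
```

```text
t 16.88 tcp [561.5 253.3 118.6] along 184.4 lat 2.6 z 118.6 F(lat,along,z) [ 0.35 -0.39  0.96] gap 0.3
toolx [-0.094  0.996  0.001] tooly [0.996 0.094 0.004] x.b 1.0000 x.l 0.0040 j7 -0.12
scene [(-1, np.float64(-0.0063), np.float64(136.2), 149, 184, 0.8), (1, np.float64(-0.005), np.float64(135.6), 158, 196, 1.14), (0, np.float64(-0.0052), np.float64(132.9), 127, 131, 0.83)]
   hookblk z med 137.3 p75 137.9 n145 al -181.4
   pack z med 139.9 p75 141.1 n189 al 123.5
```

View pics/scene12.png

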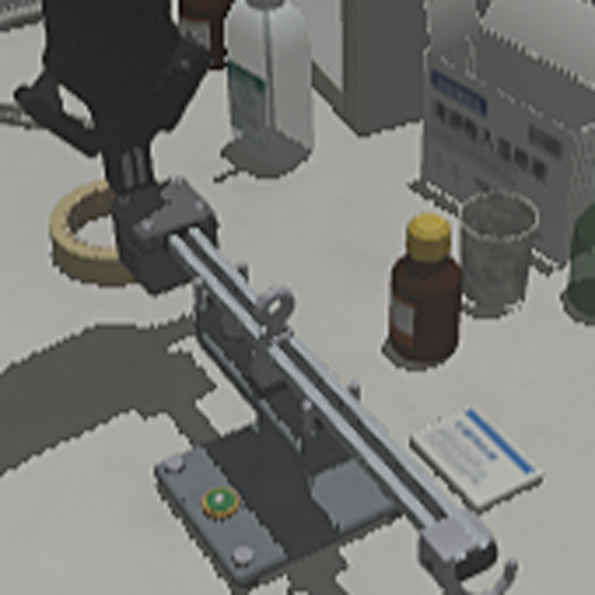

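Emit:
carry_out --pt "0 -1 0 0 0" --pt "0 -0.5 0 0 0" --pt "0 -0.5 0 0 0" --pt "0 -0.5 0 0 0" --pt "0 0 0 0 0" --pt "0 0 0 0 0"

```text
clock: 17.43
eef_pos: [560.1, 251.1, 116.2]
tool_rot: [0.673, 0.74, -0.0, -0.0]
contact_force: [0.4, -0.2, -0.3]
finger_gap: 0.1
```

```bash
python3 - <<'E'
from wl import *
st()
for n in ('scene',):
    im,d=cams.get_image(n);slope(n,d,-2)
E
```

```text
t 17.43 tcp [560.1 251.1 116.2] along 182.4 lat 0.9 z 116.2 F(lat,along,z) [ 0.37 -0.2  -0.3 ] gap 0.1
toolx [-0.095  0.995 -0.   ] tooly [ 0.995  0.095 -0.   ] x.b 1.0000 x.l 0.0027 j7 -0.12
scene [(-1, np.float64(-0.0065), np.float64(136.0), 148, 185, 0.88), (1, np.float64(-0.0093), np.float64(135.6), 159, 191, 1.11), (0, np.float64(-0.0068), np.float64(132.7), 132, 138, 0.92)]
   hookblk z med 137.4 p75 138.1 n141 al -181.4
   pack z med 139.9 p75 141.1 n180 al 123.7
```

Emit:
carry_out --pt "0 -0.5 0 0 0" --pt "0 -0.5 0 0 0" --pt "0 0 0 0 0" --pt "0 0 0 0 0"

```text
clock: 17.82
eef_pos: [560.1, 250.5, 116.3]
tool_rot: [0.673, 0.74, 0.0, -0.0]
contact_force: [0.3, 0.9, 0.2]
finger_gap: -0.0
```

Emit:
carry_out --pt "0 -0.5 0 0 0" --pt "0 0 0 0 0" --pt "0 0 0 0 0"

```text
clock: 18.07
eef_pos: [560.2, 250.4, 116.4]
tool_rot: [0.672, 0.74, 0.0, -0.0]
contact_force: [-0.4, 3.4, 1.3]
finger_gap: 0.1
```

Emit:
carry_out --pt "0 -0.5 0 0 0" --pt "0 -0.5 0 0 0" --pt "0 -0.5 0 0 0" --pt "0 0 0 0 0"

```text
clock: 18.4
eef_pos: [560.4, 248.3, 116.3]
tool_rot: [0.673, 0.74, 0.0, -0.0]
contact_force: [-0.4, 3.2, 0.1]
finger_gap: 0.1
```

```bash
python3 - <<'E'
from wl import *
st()
for n in ('top','scene',):
    im,d=cams.get_image(n);slope(n,d,-2)
E
```

```text
t 18.40 tcp [560.4 248.3 116.3] along 179.5 lat 0.9 z 116.3 F(lat,along,z) [-0.1   3.21  0.05] gap 0.1
toolx [-0.095  0.995  0.   ] tooly [0.995 0.095 0.   ] x.b 1.0000 x.l 0.0027 j7 -0.11
top [(-1, np.float64(-0.0077), np.float64(135.0), 124, 141, 1.16), (1, np.float64(-0.0046), np.float64(135.0), 126, 145, 1.25), (0, np.float64(-0.0058), np.float64(131.6), 145, 176, 1.26)]
   hookblk z med 136.0 p75 137.1 n97 al -179.2
   pack z med 139.6 p75 140.5 n182 al 133.9
scene [(-1, np.float64(-0.0072), np.float64(136.0), 141, 179, 0.89), (1, np.float64(-0.0071), np.float64(135.5), 156, 188, 1.11), (0, np.float64(-0.0057), np.float64(132.6), 131, 136, 0.93)]
   hookblk z med 137.2 p75 137.8 n154 al -181.0
   pack z med 140.3 p75 141.6 n213 al 127.2
```

Emit:
carry_out --pt "0 4 0 0 0" --pt "0 8 0 0 0" --pt "0 0 0 0 0" --pt "0 0 0 0 0" --pt "0 0 0 0 0" --pt "0 0 0 0 0" --pt "0 0 0 0 0" --pt "0 0 0 0 0" --pt "0 0 0 0 0" --pt "0 0 0 0 0" --pt "0 0 0 0 0" --pt "0 0 0 0 0"

```text
clock: 19.5
eef_pos: [559.3, 260.0, 116.3]
tool_rot: [0.673, 0.74, -0.0, -0.0]
contact_force: [0.3, -0.0, -0.4]
finger_gap: 0.0
```

```bash
python3 - <<'E'
from wl import *
st()
for n in ('top','scene',):
    im,d=cams.get_image(n);slope(n,d,-4)
from look import bar
bar('top')
E
```

```text
t 19.50 tcp [559.3 260.  116.3] along 191.3 lat 1.0 z 116.3 F(lat,along,z) [ 0.3  -0.05 -0.42] gap 0.0
toolx [-0.095  0.995 -0.   ] tooly [ 0.995  0.095 -0.   ] x.b 1.0000 x.l 0.0028 j7 -0.13
top [(-1, np.float64(0.0094), np.float64(135.0), 118, 140, 1.34), (1, np.float64(0.0068), np.float64(135.2), 122, 142, 1.27), (0, np.float64(0.0013), np.float64(131.5), 148, 177, 1.2)]
   hookblk z med 133.4 p75 134.6 n96 al -180.0
   pack z med 141.3 p75 142.6 n206 al 136.5
scene [(-1, np.float64(0.009), np.float64(136.0), 156, 198, 0.87), (1, np.float64(0.0077), np.float64(135.6), 162, 190, 1.2), (0, np.float64(0.0078), np.float64(132.7), 130, 133, 0.83)]
   hookblk z med 134.4 p75 135.1 n144 al -181.4
   pack z med 141.9 p75 143.2 n180 al 120.8
top slope 0.0123  ztop@knife 133.7 n471
  eye n24 along med -5.3  [-9.6 -2.3] zmax 167.6
  ends al [-199.4 -196.9  166.4  168.3]
```

Emit:
carry_out --pt "0 3 0 -32 0" --pt "0 0 0 -32 0" --pt "0 0 0 -32 0" --pt "0 -35 1 0 0" --pt "0 -38 0 0 0" --pt "0 -38 0 0 0" --pt "0 -38 0 0 0" --pt "0 -38 0 0 0" --pt "0 -38 0 0 0" --pt "0 -9 0 0 0" --pt "0 0 0 0 0" --pt "0 0 0 0 0"

```text
clock: 20.65
eef_pos: [582.2, 30.0, 212.3]
tool_rot: [0.673, 0.739, 0.0, -0.0]
contact_force: [-0.7, -0.3, 1.2]
finger_gap: -0.1
```

```bash
python3 - <<'E'
from wl import *
st()
im,d,m=wl('pics/w13.png',-25)
for n in ('scene',):
    im,d=cams.get_image(n);slope(n,d,-4)
E
```

```text
t 20.65 tcp [582.2  30.  212.3] along -39.8 lat 1.3 z 212.3 F(lat,along,z) [-0.69 -0.19  1.24] gap -0.1
toolx [-0.094  0.996  0.001] tooly [ 0.996  0.094 -0.   ] x.b 1.0000 x.l 0.0043 j7 0.21
eye n564 al -9.7..-1.5 med -4.3 lat 2.9
wrist [(-1, np.float64(0.0094), np.float64(134.2), 961, 974, 0.7), (1, np.float64(-0.0093), np.float64(132.3), 888, 1186, 1.32), (0, np.float64(0.0082), np.float64(131.0), 1143, 1548, 1.08)]
   hookblk z med 128.8 p75 129.2 n14 al -166.3
scene [(-1, np.float64(0.0114), np.float64(136.0), 157, 188, 0.93), (1, np.float64(0.0105), np.float64(135.7), 169, 204, 1.24), (0, np.float64(0.0108), np.float64(132.7), 125, 131, 0.97)]
   hookblk z med 134.1 p75 134.6 n147 al -181.1
   pack z med 142.5 p75 143.7 n186 al 121.0
```

View pics/w13.png

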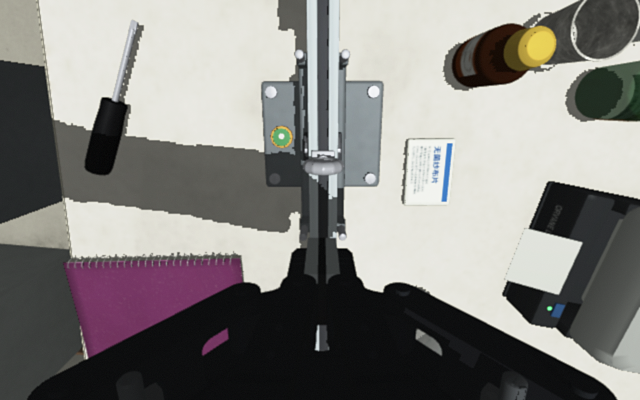

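Emit:
carry_out --pt "0 -38 0 0 0" --pt "0 -38 0 0 0" --pt "0 -38 0 0 0" --pt "0 -38 1 0 0" --pt "0 -38 0 0 0" --pt "0 0 0 32 0" --pt "0 0 0 32 0" --pt "0 0 0 32 0" --pt "0 5 0 0 0" --pt "0 3 0 0 0" --pt "0 0 0 0 0" --pt "0 0 0 0 0"

```text
clock: 21.75
eef_pos: [602.4, -150.0, 118.6]
tool_rot: [0.672, 0.741, 0.001, 0.002]
contact_force: [0.6, -1.3, 0.4]
finger_gap: -0.0
```

```bash
python3 - <<'E'
from wl import *
st()
im,d,m=wl('pics/w14.png',-25)
for n in ('scene','top'):
    im,d=cams.get_image(n);slope(n,d,-4)
    if n=='scene': crop(im,260,130,430,300,3.5,'pics/s14.png')
E
```

```text
t 21.75 tcp [ 602.4 -150.   118.6] along -220.9 lat 3.8 z 118.6 F(lat,along,z) [ 0.52 -1.32  0.45] gap -0.0
toolx [-0.097  0.995 -0.001] tooly [0.995 0.097 0.004] x.b 1.0000 x.l 0.0006 j7 0.54
wrist [(-1, np.float64(0.0146), np.float64(134.9), 595, 596, 0.71), (1, np.float64(0.0388), np.float64(135.4), 533, 693, 1.48), (0, np.float64(0.0117), np.float64(131.3), 666, 852, 0.9)]
   hookblk z med 132.6 p75 133.0 n3092 al -179.0
scene [(-1, np.float64(0.0121), np.float64(136.2), 149, 190, 0.88), (1, np.float64(0.009), np.float64(135.6), 157, 201, 1.16), (0, np.float64(0.0111), np.float64(132.7), 133, 140, 0.9)]
   hookblk z med 134.2 p75 134.9 n28 al -179.7
   pack z med 142.2 p75 143.6 n182 al 121.7
top [(-1, np.float64(0.0091), np.float64(134.8), 123, 145, 1.23), (1, np.float64(0.0109), np.float64(135.0), 123, 145, 1.16), (0, np.float64(0.0109), np.float64(131.4), 157, 179, 1.13)]
   hookblk z med 133.2 p75 134.8 n94 al -180.3
   pack z med 141.5 p75 143.0 n208 al 136.4
```

View pics/s14.png

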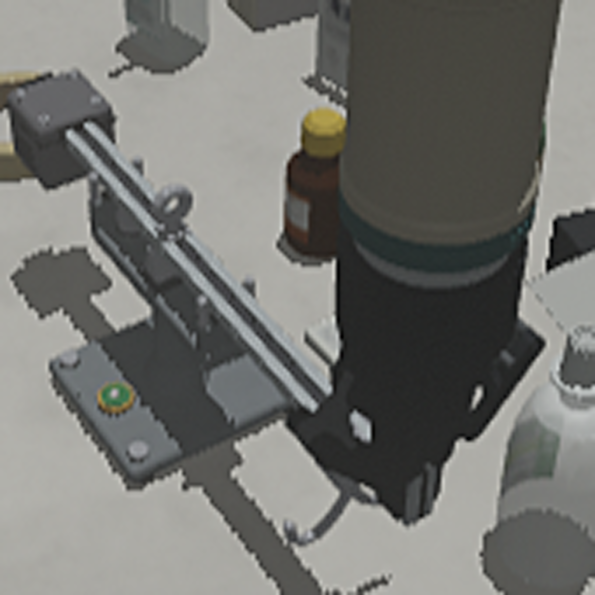

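View pics/w14.png

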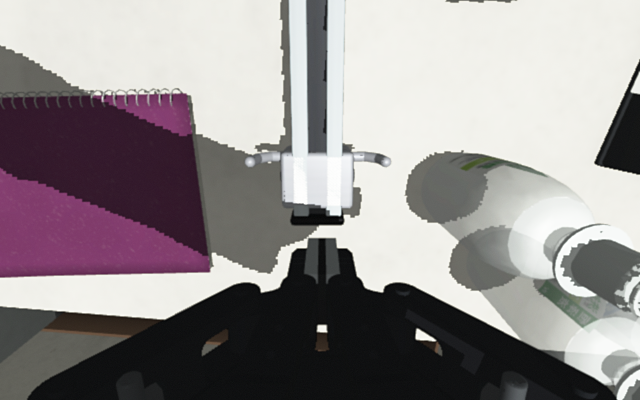

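Emit:
carry_out --pt "0 3 0 0 0" --pt "0 2 0 0 0" --pt "0 1 0 0 0" --pt "0 0.5 0 0 0" --pt "0 0 0 0 0" --pt "0 0 0 0 0"

```text
clock: 22.4
eef_pos: [599.9, -144.5, 116.3]
tool_rot: [0.673, 0.74, -0.0, -0.0]
contact_force: [-0.4, 0.1, 0.2]
finger_gap: -0.2
```

Emit:
carry_out --pt "0 0.5 0 0 0" --pt "0 0.5 0 0 0" --pt "0 0 0 0 0" --pt "0 0 0 0 0"

```text
clock: 22.73
eef_pos: [599.8, -143.4, 116.3]
tool_rot: [0.673, 0.74, -0.0, -0.0]
contact_force: [-1.1, 0.3, -0.3]
finger_gap: 0.3
```

Emit:
carry_out --pt "0 0.5 0 0 0" --pt "0 0.5 0 0 0" --pt "0 0 0 0 0" --pt "0 0 0 0 0"

```text
clock: 23.07
eef_pos: [599.7, -142.4, 116.3]
tool_rot: [0.673, 0.74, 0.0, -0.0]
contact_force: [0.8, 0.6, 0.6]
finger_gap: -0.1
```

Emit:
carry_out --pt "0 0.5 0 0 0" --pt "0 0.5 0 0 0" --pt "0 0 0 0 0" --pt "0 0 0 0 0"

```text
clock: 23.4
eef_pos: [599.6, -141.4, 116.3]
tool_rot: [0.673, 0.74, 0.0, -0.0]
contact_force: [0.3, 0.8, 0.5]
finger_gap: -0.4
```

Emit:
carry_out --pt "0 0.5 0 0 0" --pt "0 0.5 0 0 0" --pt "0 0 0 0 0" --pt "0 0 0 0 0"

```text
clock: 23.73
eef_pos: [599.5, -140.4, 116.3]
tool_rot: [0.673, 0.74, 0.0, -0.0]
contact_force: [-0.0, -0.4, 0.3]
finger_gap: 0.0
```

Emit:
carry_out --pt "0 0.5 0 0 0" --pt "0 0.5 0 0 0" --pt "0 0 0 0 0"

```text
clock: 23.98
eef_pos: [599.5, -139.9, 116.4]
tool_rot: [0.673, 0.74, -0.0, 0.0]
contact_force: [-0.3, -0.6, 0.1]
finger_gap: -0.1
```

Emit:
carry_out --pt "0 0.5 0 0 0" --pt "0 0.5 0 0 0" --pt "0 0 0 0 0"

```text
clock: 24.23
eef_pos: [599.5, -139.8, 116.5]
tool_rot: [0.673, 0.74, -0.0, 0.001]
contact_force: [0.6, -4.5, 1.0]
finger_gap: 0.1
```

Emit:
carry_out --pt "0 0.5 0 0 0" --pt "0 0.2 0 0 0" --pt "0 0 0 0 0"

```text
clock: 24.48
eef_pos: [599.3, -138.1, 116.4]
tool_rot: [0.673, 0.74, -0.0, 0.0]
contact_force: [0.8, -2.7, -0.2]
finger_gap: 0.0
```

Moved about 1.7 mm. I'll retreat and let it settle.

Emit:
carry_out --pt "0 -4 0 0 0" --pt "0 -12 0 0 0" --pt "0 0 0 -32 0" --pt "0 0 0 -32 0" --pt "0 0 0 -32 0" --pt "0 38 0 0 0" --pt "0 38 0 0 0" --pt "0 38 0 0 0" --pt "0 38 0 0 0" --pt "0 33 -1 0 0" --pt "0 0 0 0 0" --pt "0 0 0 0 0"

```text
clock: 25.48
eef_pos: [581.7, 33.6, 212.0]
tool_rot: [0.671, 0.742, 0.0, -0.001]
contact_force: [-0.2, -1.1, -1.3]
finger_gap: 0.2
```

```bash
python3 - <<'E'
from wl import *
st()
im,d,m=wl('pics/w15.png',-25);crop(im,240,60,400,220,4,'pics/w15c.png')
for n in ('scene','top'):
    im,d=cams.get_image(n);slope(n,d,-4)
E
```

```text
t 25.48 tcp [581.7  33.6 212. ] along -36.2 lat 1.2 z 212.0 F(lat,along,z) [-0.3  -1.06 -1.26] gap 0.2
toolx [-0.101  0.995  0.002] tooly [ 0.995  0.101 -0.001] x.b 1.0000 x.l -0.0028 j7 0.21
eye n557 al -7.6..0.6 med -2.3 lat 2.5
wrist [(-1, np.float64(-0.0003), np.float64(134.3), 809, 838, 0.72), (1, np.float64(-0.0027), np.float64(131.2), 951, 1253, 0.98), (0, np.float64(0.0185), np.float64(131.7), 1115, 1461, 1.51)]
   hookblk z med 130.5 p75 130.7 n14 al -165.4
scene [(-1, np.float64(-0.0001), np.float64(136.0), 142, 183, 0.85), (1, np.float64(0.0013), np.float64(135.6), 162, 197, 1.23), (0, np.float64(0.0018), np.float64(132.9), 132, 137, 0.86)]
   hookblk z med 135.6 p75 136.3 n150 al -180.7
   pack z med 140.8 p75 142.2 n185 al 121.5
top [(-1, np.float64(-0.0181), np.float64(136.4), 51, 57, 1.29), (1, np.float64(-0.0066), np.float64(135.6), 44, 56, 1.2), (0, np.float64(0.0068), np.float64(131.0), 58, 64, 1.21)]
   hookblk z med 134.8 p75 136.1 n96 al -180.0
   pack z med 140.2 p75 141.7 n208 al 136.5
```

View pics/w15c.png

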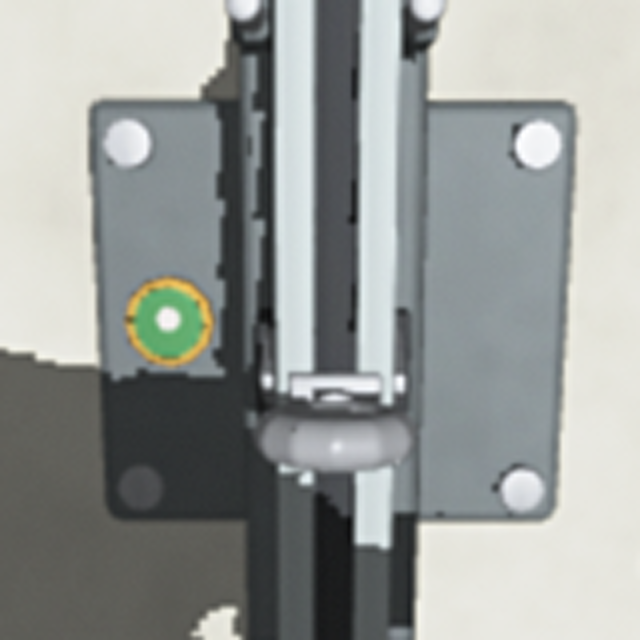

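Emit:
carry_out --pt "0 0 1 20 0" --pt "0 0 0 20 0" --pt "0 0 0 20 0" --pt "0 0 0 10 0" --pt "0 6 0 0 0" --pt "0 6 0 0 0" --pt "0 0 0 0 0" --pt "0 0 0 0 0" --pt "0 0 0 0 0" --pt "0 0 0 0 0"

```text
clock: 26.47
eef_pos: [582.5, 42.3, 143.1]
tool_rot: [0.673, 0.74, 0.0, 0.001]
contact_force: [-0.7, 0.4, -0.0]
finger_gap: -0.1
```

```bash
python3 - <<'E'
from wl import *
st()
im,d,m=wl('pics/w16.png',-11);crop(im,240,100,400,260,4,'pics/w16c.png')
for n in ('scene',):
    im,d=cams.get_image(n);slope(n,d,-4)
E
```

```text
t 26.47 tcp [582.5  42.3 143.1] along -27.6 lat 2.8 z 143.1 F(lat,along,z) [-0.71  0.45 -0.04] gap -0.1
toolx [-0.095  0.995 -0.   ] tooly [0.995 0.095 0.001] x.b 1.0000 x.l 0.0028 j7 0.23
eye n1376 al -6.8..1.4 med -1.3 lat 2.8
wrist [(-1, np.float64(-0.0112), np.float64(134.1), 1529, 1566, 0.68), (1, np.float64(-0.0267), np.float64(132.1), 1420, 2011, 1.35), (0, np.float64(-0.0081), np.float64(130.9), 1756, 2502, 1.05)]
scene [(-1, np.float64(-0.0112), np.float64(135.8), 112, 157, 0.84), (1, np.float64(-0.0068), np.float64(135.6), 99, 117, 1.21), (0, np.float64(-0.0112), np.float64(132.4), 85, 94, 0.98)]
   hookblk z med 137.7 p75 138.2 n140 al -181.0
   pack z med 140.0 p75 140.8 n172 al 125.5
```

View pics/w16c.png

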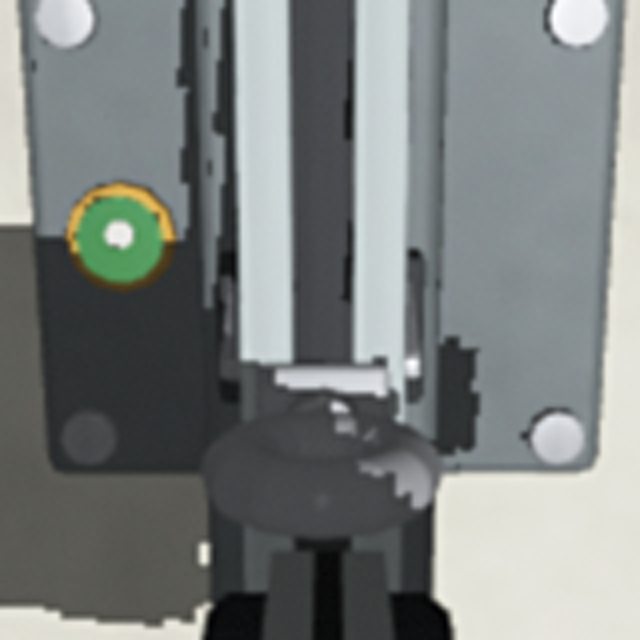

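Emit:
carry_out --pt "0 4 0 0 0" --pt "0 3 0 0 0" --pt "0 1 0 0 0" --pt "0 1 0 0 0" --pt "0 1 0 0 0" --pt "0 1 0 0 0" --pt "0 0.6 0 0 0" --pt "0 0 0 0 0" --pt "0 -5 0 0 0" --pt "0 0 0 0 0" --pt "0 0 0 0 0" --pt "0 0 0 0 0"

```text
clock: 27.57
eef_pos: [581.4, 48.9, 142.3]
tool_rot: [0.673, 0.74, 0.0, -0.0]
contact_force: [-0.4, 0.4, -0.6]
finger_gap: 0.1
```

Emit:
carry_out --pt "0 -5 0 0 0" --pt "0 0 0 0 0" --pt "0 0 0 0 0" --pt "0 0 0 0 0" --pt "0 0 0 0 0" --pt "0 0 0 0 0" --pt "0 0 0 0 0" --pt "0 0 0 0 0" --pt "0 0 0 0 0" --pt "0 0 0 0 0" --pt "0 0 0 0 0" --pt "0 0 0 0 0"

```text
clock: 28.57
eef_pos: [581.9, 44.0, 142.3]
tool_rot: [0.673, 0.74, -0.0, -0.0]
contact_force: [-0.3, -0.5, -0.3]
finger_gap: 0.0
```

```bash
python3 - <<'E'
from wl import *
st()
im,d,m=wl('pics/w17.png',-11);crop(im,240,100,400,260,4,'pics/w17c.png')
for n in ('scene',):
    im,d=cams.get_image(n);slope(n,d,-4)
E
```

```text
t 28.57 tcp [581.9  44.  142.3] along -25.9 lat 2.4 z 142.3 F(lat,along,z) [-0.37 -0.47 -0.34] gap 0.0
toolx [-0.095  0.995 -0.   ] tooly [ 0.995  0.095 -0.   ] x.b 1.0000 x.l 0.0027 j7 0.22
eye n1414 al -5.4..3.0 med 0.5 lat 2.8
wrist [(-1, np.float64(-0.0005), np.float64(134.3), 1457, 1496, 0.67), (1, np.float64(0.0001), np.float64(131.2), 1426, 2007, 1.2), (0, np.float64(0.0033), np.float64(131.1), 1801, 2547, 1.17)]
scene [(-1, np.float64(-0.0003), np.float64(135.7), 119, 160, 0.9), (1, np.float64(-0.0027), np.float64(135.0), 106, 130, 1.14), (0, np.float64(0.0023), np.float64(132.5), 88, 97, 0.92)]
   hookblk z med 135.0 p75 135.7 n141 al -181.0
   pack z med 141.8 p75 142.9 n175 al 124.4
```

View pics/w17c.png

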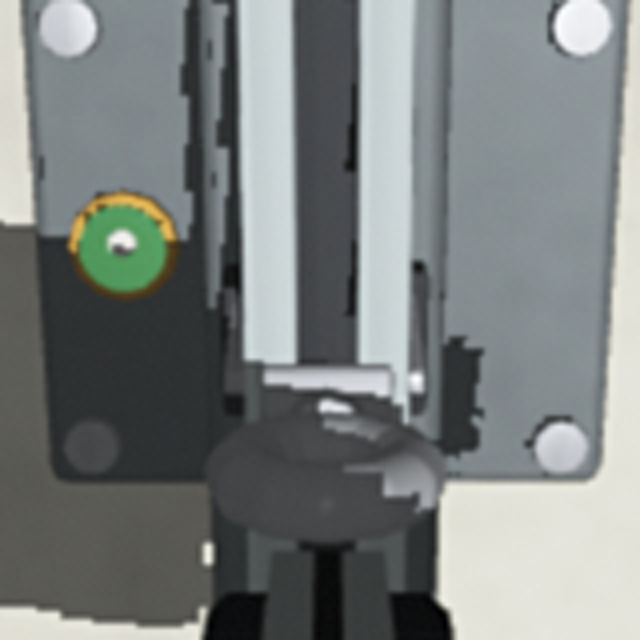

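```bash
python3 - <<'E'
from wl import *
m=cams.camera_model('wrist')
f=lambda u,v:(240+(u+.5)/4-.5,100+(v+.5)/4-.5)
p=plane('wrist',*f(416,380),125,m);print('blade',(p-K)@bv,(p-K)@lv)
S=np.array([plane('wrist',*f(*c),17,m) for c in [(68,27),(581,26),(90,447),(560,447)]]).mean(0);print((S-K)@bv,(S-K)@lv)
E
```

```text
blade 0.4574323667098994 14.366946921515755
-0.570528367216265 2.3704151200854198
```

Emit:
carry_out --pt "0 4 0 0 0" --pt "0 3 0 0 0" --pt "0 1 0 0 0" --pt "0 1 0 0 0" --pt "0 1 0 0 0" --pt "0 1 0 0 0" --pt "0 0 0 0 0" --pt "0 0 0 0 0" --pt "0 -5 0 0 0" --pt "0 -15 0 0 0" --pt "0 -10 0 -20 0" --pt "0 0 0 -30 0"

```text
clock: 29.67
eef_pos: [581.6, 21.5, 190.4]
tool_rot: [0.674, 0.739, -0.003, -0.001]
contact_force: [0.7, -0.3, -0.0]
finger_gap: 0.6
```

```bash
python3 - <<'E'
from wl import *
st()
im,d,m=wl('pics/w18.png',-20);crop(im,240,60,400,220,4,'pics/w18c.png')
for n in ('scene','top'):
    im,d=cams.get_image(n);slope(n,d,-1)
E
```

```text
t 29.67 tcp [581.6  21.5 190.4] along -48.2 lat -0.1 z 190.4 F(lat,along,z) [ 0.7  -0.34 -0.02] gap 0.6
toolx [-0.091  0.996 -0.002] tooly [ 0.996  0.091 -0.006] x.b 1.0000 x.l 0.0065 j7 0.23
eye n697 al -3.9..4.1 med 0.8 lat 2.9
wrist [(-1, np.float64(0.5098), np.float64(109.3), 65, 229, 1.43), (1, np.float64(-0.0147), np.float64(138.2), 1066, 1246, 0.76), (0, np.float64(-0.0149), np.float64(141.5), 1364, 1392, 0.71)]
scene [(-1, np.float64(-0.0049), np.float64(136.2), 149, 189, 0.92), (1, np.float64(-0.0048), np.float64(135.4), 166, 198, 1.19), (0, np.float64(-0.003), np.float64(132.9), 131, 134, 0.85)]
   hookblk z med 136.8 p75 137.4 n149 al -181.1
   pack z med 140.3 p75 141.7 n179 al 123.1
top [(-1, np.float64(-0.0061), np.float64(135.6), 52, 60, 1.2), (1, np.float64(0.0078), np.float64(135.1), 51, 60, 1.14), (0, np.float64(-0.0019), np.float64(132.1), 64, 75, 1.18)]
   hookblk z med 134.1 p75 135.2 n95 al -179.8
   pack z med 140.7 p75 142.2 n211 al 136.9
```

View pics/w18c.png

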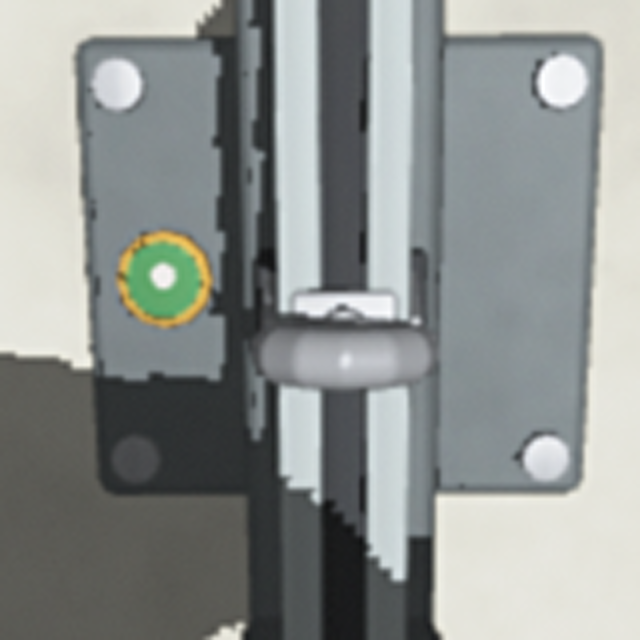

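Emit:
carry_out --pt "0 -20 0 -15 0" --pt "0 -20 0 -10 0" --pt "0 0 0 0 0" --pt "0 0 0 0 0" --pt "0 0 0 0 0" --pt "0 0 0 0 0" --pt "0 0 0 0 0" --pt "0 0 0 0 0" --pt "0 0 0 0 0" --pt "0 0 0 0 0" --pt "0 0 0 0 0" --pt "0 0 0 0 0"

```text
clock: 30.82
eef_pos: [587.5, -14.7, 217.3]
tool_rot: [0.673, 0.74, -0.0, -0.0]
contact_force: [0.5, -0.9, -0.0]
finger_gap: 0.1
```

Emit:
carry_out --pt "0 0 0 0 0" --pt "0 0 0 0 0" --pt "0 0 0 0 0" --pt "0 0 0 0 0" --pt "0 0 0 0 0" --pt "0 0 0 0 0" --pt "0 0 0 0 0" --pt "0 0 0 0 0" --pt "0 0 0 0 0" --pt "0 0 0 0 0" --pt "0 0 0 0 0" --pt "0 0 0 0 0"

```text
clock: 31.82
eef_pos: [587.5, -14.7, 217.3]
tool_rot: [0.673, 0.74, 0.0, -0.0]
contact_force: [-0.1, 0.7, -0.4]
finger_gap: 0.0
```

```bash
python3 - <<'E'
from wl import *
st()
im,d,m=wl('pics/w19.png',-25);crop(im,240,20,400,180,4,'pics/w19c.png')
for n in ('scene','top'):
    im,d=cams.get_image(n);slope(n,d,-1)
    if n=='scene':cv2.imwrite('pics/s19.png',im[:,:,::-1])
E
```

```text
t 31.82 tcp [587.5 -14.7 217.3] along -84.9 lat 2.2 z 217.3 F(lat,along,z) [-0.04  0.68 -0.44] gap 0.0
toolx [-0.095  0.995  0.   ] tooly [ 0.995  0.095 -0.   ] x.b 1.0000 x.l 0.0028 j7 0.28
eye n596 al -4.6..3.5 med -0.9 lat 2.7
wrist [(-1, np.float64(-0.0013), np.float64(134.2), 865, 871, 0.71), (1, np.float64(0.0022), np.float64(131.5), 778, 1047, 1.33), (0, np.float64(0.0006), np.float64(131.1), 959, 1320, 1.1)]
   hookblk z med 134.4 p75 135.1 n79 al -193.4
scene [(-1, np.float64(-0.0017), np.float64(136.0), 147, 187, 0.87), (1, np.float64(-0.0028), np.float64(135.4), 164, 194, 1.21), (0, np.float64(-0.0037), np.float64(132.7), 121, 125, 0.96)]
   hookblk z med 136.3 p75 137.1 n139 al -180.6
   pack z med 140.6 p75 141.8 n183 al 122.6
top [(-1, np.float64(-0.0087), np.float64(135.1), 81, 90, 1.21), (1, np.float64(-0.0044), np.float64(135.0), 78, 91, 1.27), (0, np.float64(-0.0018), np.float64(131.5), 88, 109, 1.27)]
   pack z med 139.0 p75 140.7 n207 al 137.0
```

View pics/w19c.png

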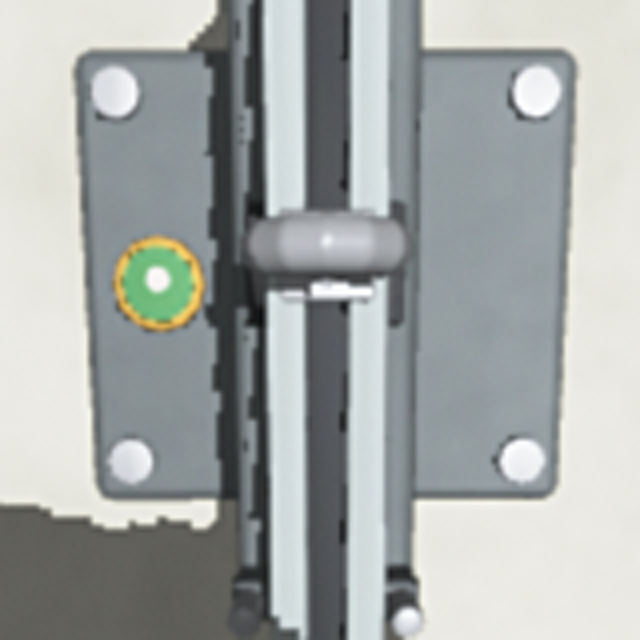

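View pics/s19.png

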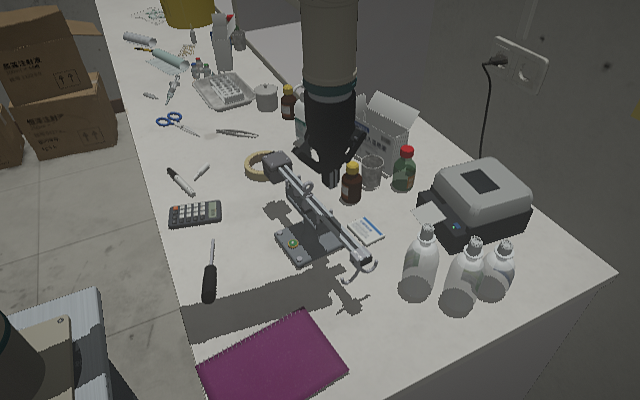

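```bash
python3 - <<'E'
from wl import *
d=cams.get_image('scene')[1];slope('scene',d,-1)
print(ticket.hand_in())
E
```

```text
scene [(-1, np.float64(-0.0087), np.float64(135.9), 146, 184, 0.85), (1, np.float64(-0.0081), np.float64(135.6), 161, 196, 1.14), (0, np.float64(-0.0112), np.float64(132.5), 124, 130, 0.95)]
   hookblk z med 137.4 p75 138.1 n143 al -181.4
   pack z med 139.8 p75 141.0 n177 al 122.7
the job is handed in; nothing more can be done
None
```

The job is handed in at about 32 s: the bar balances on the knife edge by itself, clear of both shoulders, with the eye above the edge. It was never lifted.

**What I did:** I slid the bar about 17 mm towards the hook side by pushing the pack end with shut fingers. I then pushed the eye along the slot almost to the knife edge. At that point the bar leaned slightly to the pack side. I trimmed it with two small pushes, about 3 mm from the pack end and about 2 mm back from the hook end, then pushed the eye the last few millimetres. So there was a small bar adjustment after most of the eye's travel. Push forces read at most about 6 N.

**Last checks:**
- **Eye:** its axis measured about 0.5 mm from the middle of the edge in the wrist camera, which is good to about 1–2 mm.
- **Level:** tilt read between 0 and about 0.007 rad at the last settled look. The final picture just before hand-in read about 0.009 rad, pack side down. A bar on a shoulder reads about 0.08 rad.
- **Disagreement:** the tilt never read a constant zero. With nothing touching the bar, it wandered within about ±0.01 rad during the job, so it may lean lightly on one damping plunger.
- **Bottles and robot:** both bottles were never touched; the brown one is seen standing in the last scene view, and so are the white bottles at the right. The fingers were about 50 mm above the ring and 85 mm to the hook side, touching nothing.

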